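# Lever open the paint case

### The arm

A 7-joint arm with a two-finger parallel gripper is mounted at the origin on the work surface. World frame = base frame: x ahead of the robot, y to its left, z up, the work surface at z = 0. Lengths are in m, angles in rad, forces in N, time in s.
With the tool pointing down it reaches from about 0.35 to 0.9 m from the base axis. Payload 19.9 kg.
Tool frame: the origin (TCP) lies midway between the tips of the shut fingers; the grasp point (between the pads) lies 19 mm behind it; y points along the fingers, z is the direction in which the jaws open and shut, and the axes are right-handed (so a half turn about y gives the same grasp; the last joint's range is limited). The gripper opens to 85 mm and grips with 20 to 120 N. Pads are 22 mm wide; open, the fingers measure 114 mm over their backs; the gripper's body (76 mm by 85 mm) begins 54 mm behind the grasp point. The pads swing forward as they close: fully open they stand 13 mm farther back than shut.
Start: joints at [-1.294, 0.417, -0.01, 1.614, 0.005, 1.111, -0.053], TCP at [0.196, 0.593, 0.231] pointing down, gripper open.
Joint ranges: [-2.81, 2.81], [-0.39, 2.02], [-1.27, 1.25], [0.06, 2.57], [-1.19, 4.33], [0.19, 2], [-2.82, 2.82]. Speed limits (rad/s): [1.89, 1.89, 2.39, 2.39, 3.01, 3.01, 3.01].

### API

Orientations are given as a unit quaternion [x, y, z, w].
In Python, from station import bot gives the robot as it stands. The module is installed in compiled form; this text tells all that it offers.
- The arm moves only by the tool apply_moves, never from a script. Its argument "commands" is one flat list of numbers, 7 for each row, row after row: the closure, from -1 (fully open) to 1 (shut), then the shift along the tool's x, y, z in mm, then the turn, a rotation vector about the tool's x, y, z in rad. In form: [claw, tx, ty, tz, wx, wy, wz, claw, tx, ty, tz, wx, wy, wz, ...]. A call has 1 to 10 rows; each row is the pose to reach, as a shift and turn from the pose measured when the call began, along the tool's axes at that moment; what a row does not reach only later rows make up. A row lasts 1/10 s, in which the tool goes at most 50 mm and 8.59 degrees, less where a joint would pass 70% of its speed; a pose out of reach is approached as far as the arm can. A call with a gripper value outside its range is refused whole. The fingers move at their own pace and stop on an object; "force" is the grip in N (left out, the last holds). Time passes only in rows, so rows that repeat a pose let the fingers close. It gives the time, the measured TCP pose, the force and the opening at its end, in the units of the state.
- bot.get_obs(): the state, without advancing time (a new reading comes with each control period).
- bot.get_image(name): name is "scene" or "top" or "wrist"; returns (picture, depth): 384x512x3 uint8, red, green, blue; 384x512 float32, m along the optical axis (not along the pixel's ray), 0 where there is no reading.
- bot.camera_model(name): a dict with "intrinsics" (3x3 intrinsics, pixels), "dist" ([k1, k2, p1, p2, k3] as OpenCV has them; the pictures are not rectified), "R" (3x3) and "t" (3): a world point X has camera coordinates R X + t. Camera axes: x right, y down, z forward; pixel columns grow to the right and rows downward; lengths in m; the calibration is good to about 2 mm. A picture is of the moment at which its call begins: read the wrist's pose just before it. camera_model takes no time and is no camera call; for the wrist camera it gives the pose at the moment of the call.
- bot.sign_off(): hands the job in, once; it reports no verdict.
The state is a dict: "t": time; "joint_positions": joint angles; "dq": joint speeds; "joint_torque": joint torques, N m; "eef_pos": TCP position; "tool_rot": TCP orientation; "wrist_force": force on the tool from outside, world axes, zero at the start; "wrist_torque": the same for the moment, N m; "gripper_width": finger opening in m.
Only numpy, scipy, OpenCV 4.12 (cv2) and the standard library are available. Lean on these libraries where they do the work, as an engineer would, in place of code of your own. Each camera call takes 0.05 s, during which the arm holds its last target.

### The job

Take the blue-handled palette knife from the tool rack, work its blade under the lid of the paint case through the notch at the front and lever the lid up, then push it with the blade right back to its stop, so that it stays open; never touch the lid with the gripper. Then stand the knife, blade down, in the white rinse pot and let go. Leave the other tools in the rack, the figure and the paint bottle as they are, and the pot standing where it is.

Things in the scene. Friction and masses are not known exactly. Their poses are not given: they have to be found in the camera images.
- knife_grip (a point): centre of the palette knife's blue square handle, 18 x 22 x 75 mm (own x, y, z; z up while it hangs in the rack, blade down). This point is 37.5 mm below the handle's top and 37.5 mm above its bottom shoulder, which rests on the rack's plate. About 50 g, balanced near the shoulder.
- knife_tip (a point): middle of the end of the knife's steel blade, 112.5 mm from knife_grip along own -z. The blade is 3 mm thick (own x), 14 mm wide (own y) and 75 mm long, straight on below the handle. Same axes as knife_grip.
- rack: fixed wooden tool rack, left or right of the case, origin at the centre of its foot. Plate 50 x 170 mm (own x, y), its top 90 mm above the table, open below, on two end boards. Three tools hang in any order in slots 8 x 18 mm (x, y) at own y = -50, 0 and +50 mm; a tool must rise 80 mm to clear the plate.
- case: fixed dark steel paint case, origin at the centre of its underside, own -x its front (towards the robot and its right), z up. 100 x 140 mm (x, y). Side and back walls 55 mm high. Front wall at own x -50 to -45 mm, 61 mm high, with a notch at own y -22 to +22 mm down to 35 mm above the table. Inside free from 15 mm above the table upwards.
- lid (a joint): angle of the case's white lid: 0 closed (level), grows as the front edge rises, stop at 1.92 rad. Hinge line along the case's y at its x = +50, z = 55 mm (the lid's underside). Plate 94 (x) x 138 x 6 mm. Stiff hinge (0.09 N m friction): it stays at any angle; some 1.5 to 2 N at the front edge lift it.
- lid_edge (a point): middle of the lid's front lower edge, on the lid: at the case's own x = -44, y = 0, z = 55 mm when closed, 1 mm behind the front wall, so the notch shows from above as a gap beside a red strip on the lid. Axes as the case's when closed; turns with the lid.
- pot: white rinse pot, open on top, loose, about 0.5 kg, origin at the centre of its underside. Outer radius 42 mm, wall 4 mm, height 100 mm, inner floor 6 mm above the table. It stands on the other side of the case from the rack. The knife may lean in it.
- lamp: fixed lamp behind the case, origin under its post. Post 14 mm thick, 325 mm high; black bar 30 x 160 mm (own x, y) above the back of the case, centre at own x = -75 mm, from 308 to 332 mm above the table.
- brush_mid (a point): middle of the handle of a dark red brush with brass collar, handle 14 mm thick and 76 mm high above the plate, in the rack. Leave it alone.
- sculptor_mid (a point): middle of the handle of a black round modelling tool, handle 21 mm thick and 62 mm high above the plate, in the rack. Leave it alone.
- figure_mid (a point): middle of a black figure on a round foot of 32 mm, 62 mm high, loose, in front of the case beside the way to the notch. Leave it alone.
- paint_mid (a point): middle of a red paint bottle, 32 mm thick, 85 mm high, loose, in front of the case on the other side of the notch. Leave it alone.
Not all that is in view belongs to the job. What is shaped like the case but pink or turquoise is not meant.

How it is judged:
By the outcome, as a careful person would: the job done as asked, in the order asked, and still so for the second after the job is handed in, with the robot touching nothing.
It also fails if it takes over 64 s, if anything falls off the work surface, if the arm or the gripper's body presses on something with over 40 N, if the wrist force passes 120 N, or if a joint passes its speed limit or range.

## Working session

There is one attempt and no reset: what is moved stays moved. The work goes in short steps, Python scripts to look and compute and a tool call to move; the robot and the scene stay as the last step left them, time stands still between calls to the robot, and variables do not carry over. Pictures are saved under pics/ and viewed, and the job is handed in when it is done.

Besides the shell and the picture viewer there is one more tool, called after "Request:" as name(argument=value, ...), one argument or row to a line, values as JSON. apply_moves: Moves the arm, as the interface text tells. Its arguments: {"type":"object","properties":{"commands":{"type":"array"},"force":{"type":"number"}},"required":["commands"]}

```bash
mkdir -p pics; cat > h.py <<'E'
import numpy as np, cv2
from station import bot
from scipy.spatial.transform import Rotation as Rn
def snap(n,tag):
    m=bot.camera_model(n); im,d=bot.get_image(n)
    cv2.imwrite(f'pics/{tag}.png',im[:,:,::-1]); np.savez(f'pics/{tag}.npz',im=im,d=d,K=m['intrinsics'],D=np.array(m['dist']),R=m['R'],t=m['t']); return im,d
def load(tag): return np.load(f'pics/{tag}.npz')
def ray(c,uv):
    p=cv2.undistortPoints(np.array(uv,float).reshape(-1,1,2),c['K'],c['D']).reshape(-1,2)
    r=np.c_[p,np.ones(len(p))]@c['R']; o=-c['R'].T@c['t']; return o,r
def plane(c,uv,z):
    o,r=ray(c,uv); return o+r*((z-o[2])/r[:,2])[:,None]
def pts(c,uv):
    o,r=ray(c,uv); uv=np.array(uv,int).reshape(-1,2); return o+r*c['d'][uv[:,1],uv[:,0]][:,None]
def proj(c,X):
    return cv2.projectPoints(np.array(X,float).reshape(-1,3),cv2.Rodrigues(c['R'])[0],c['t'],c['K'],c['D'])[0].reshape(-1,2)
def tri(cs,uvs):
    A=np.zeros((3,3));b=np.zeros(3)
    for c,uv in zip(cs,uvs):
        o,r=ray(c,[uv]);r=r[0]/np.linalg.norm(r);P=np.eye(3)-np.outer(r,r);A+=P;b+=P@o
    return np.linalg.solve(A,b)
E
python3 - <<'E'
from h import *
for n in('scene','top','wrist'):
    snap(n,n+'0')
    c=load(n+'0');print(n,c['K'].tolist(),-c['R'].T@c['t'],c['R'].round(2).tolist(),c['D'])
print(bot.get_obs())
E
```

```text
scene [[388.3362153776145, 0.0, 251.65905174373663], [0.0, 388.3362153776145, 190.5559656621038], [0.0, 0.0, 1.0]] [ 0.97791136 -0.62665996  0.6145002 ] [[0.83, 0.57, 0.0], [0.32, -0.46, -0.83], [-0.47, 0.69, -0.56]] [-0.02741311  0.          0.          0.          0.        ]
top [[408.84309635559316, 0.0, 257.0329909965336], [0.0, 408.84309635559316, 195.30236733333967], [0.0, 0.0, 1.0]] [0.35660714 0.01036569 1.25191875] [[0.0, -1.0, 0.02], [-0.99, -0.0, -0.16], [0.16, -0.02, -0.99]] [-0.0162374  0.         0.         0.         0.       ]
wrist [[310.2894598266117, 0.0, 257.2180585884483], [0.0, 310.2894598266117, 190.15674254155843], [0.0, 0.0, 1.0]] [0.12509463 0.61569587 0.37269289] [[0.31, 0.95, -0.0], [0.91, -0.3, 0.29], [0.28, -0.09, -0.96]] [-0.05567431  0.          0.          0.          0.        ]
{'t': 0.15, 'joint_positions': array([-1.29350796,  0.41787902, -0.01027729,  1.61397724,  0.00472181,
        1.11068478, -0.05306323]), 'dq': array([ 0.00050695, -0.0016928 ,  0.0003683 , -0.00259648, -0.00063034,
       -0.0011751 , -0.00140418]), 'joint_torque': array([ 6.41470433e-04, -8.64742184e+01,  6.78690746e-01, -4.35054481e+01,
        1.90524396e-02,  5.76323815e-03, -1.20343107e-04]), 'eef_pos': array([0.1958365 , 0.59327732, 0.23080244]), 'tool_rot': array([ 0.69846643, -0.11227062,  0.11224208, -0.69781206]), 'wrist_force': array([-0.3131254 , -0.45175419, -0.14159573]), 'wrist_torque': array([ 0.00999997, -0.03069453, -0.05565289]), 'gripper_width': 0.08517437834678626}
```

View pics/scene0.png

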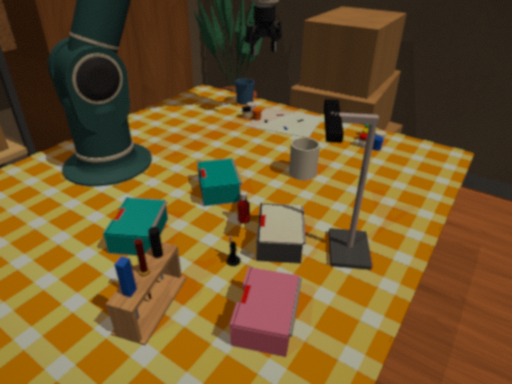

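View pics/top0.png

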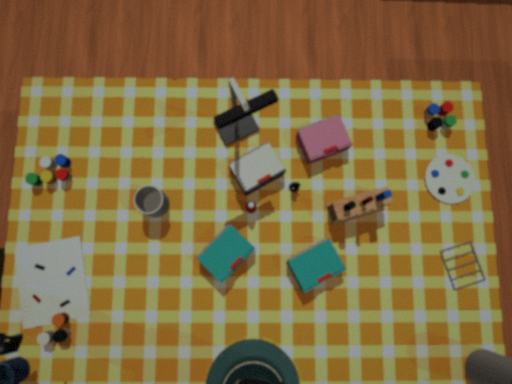

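View pics/wrist0.png

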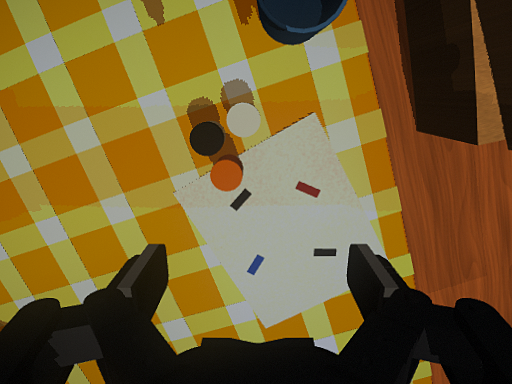

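The scene view shows the white-lidded dark case at (281,232), the rack at (148,290) with the blue handle at (125,277), and the pot at (304,158). In the top view these are at (257,168), (358,205), (387,196) and (151,200). The figure is at (294,187) and the bottle at (251,207). The pink and turquoise boxes are decoys.

```bash
python3 - <<'E'
from h import *
t=load('top0');s=load('scene0')
a=cv2.resize(t['im'][130:250,120:400],None,fx=2.8,fy=2.8,interpolation=cv2.INTER_CUBIC)
b=cv2.resize(s['im'][90:350,90:400],None,fx=2.3,fy=2.3,interpolation=cv2.INTER_CUBIC)
b=np.clip(b*1.5,0,255).astype(np.uint8);a=np.clip(a*1.5,0,255).astype(np.uint8)
cv2.imwrite('pics/ta.png',a[:,:,::-1]);cv2.imwrite('pics/sb.png',b[:,:,::-1])
def mask(c,f):
    h=cv2.cvtColor(c['im'],cv2.COLOR_RGB2HSV).astype(int);m=f(h[...,0],h[...,1],h[...,2]).astype(np.uint8)
    n,l,st,ce=cv2.connectedComponentsWithStats(m)
    return [(st[i].tolist(),ce[i].round(1).tolist()) for i in range(1,n) if st[i,4]>12]
for n,c in(('top',t),('scene',s)):
    print(n,'blue',mask(c,lambda h,s,v:(h>105)&(h<130)&(s>130)))
    print(n,'red',mask(c,lambda h,s,v:((h<4)|(h>172))&(s>170)&(v>60)))
P=lambda c,*uv:print(uv,pts(c,uv).round(3).tolist())
P(t,(387,195),(350,206),(365,202),(372,201),(151,188),(151,200),(294,184),(250,205),(232,165),(268,147),(284,167),(247,190),(255,165))
P(s,(125,265),(140,245),(155,232),(281,215),(304,142),(304,165))
E
```

```text
top blue [([428, 104, 12, 10, 85], [433.4, 108.9]), ([55, 155, 14, 11, 114], [61.4, 160.5]), ([432, 171, 6, 5, 24], [434.7, 173.0]), ([377, 191, 14, 9, 59], [383.7, 195.1]), ([0, 366, 6, 12, 22], [2.5, 371.7]), ([14, 369, 8, 6, 16], [16.9, 371.4])]
top red [([441, 103, 11, 10, 75], [446.2, 107.2]), ([325, 147, 11, 5, 28], [330.0, 149.0]), ([447, 161, 5, 5, 18], [448.7, 162.7]), ([56, 169, 12, 11, 98], [61.5, 174.0]), ([259, 176, 11, 7, 25], [263.9, 179.0]), ([231, 259, 10, 9, 22], [235.4, 262.9]), ([319, 274, 11, 7, 22], [324.0, 277.2])]
scene blue [([374, 136, 8, 13, 80], [377.3, 142.1]), ([116, 258, 19, 38, 465], [125.3, 276.2])]
scene red [([361, 134, 6, 6, 27], [363.6, 136.3]), ([201, 170, 4, 7, 22], [202.6, 172.8]), ([239, 200, 10, 22, 181], [243.1, 211.0]), ([116, 209, 7, 10, 19], [119.5, 213.5]), ([260, 216, 5, 10, 40], [261.9, 220.2]), ([135, 240, 6, 4, 13], [137.8, 241.8]), ([241, 285, 9, 18, 84], [245.4, 293.2])]
((387, 195), (350, 206), (365, 202), (372, 201), (151, 188), (151, 200), (294, 184), (250, 205), (232, 165), (268, 147), (284, 167), (247, 190), (255, 165)) [[0.537, -0.364, 0.162], [0.507, -0.263, 0.154], [0.521, -0.31, 0.135], [0.532, -0.345, 0.084], [0.57, 0.3, 0.065], [0.543, 0.313, 0.007], [0.586, -0.122, 0.053], [0.518, 0.009, 0.086], [0.642, 0.063, 0.06], [0.698, -0.044, 0.062], [0.651, -0.097, -0.001], [0.567, 0.018, 0.058], [0.642, -0.005, 0.061]]
((125, 265), (140, 245), (155, 232), (281, 215), (304, 142), (304, 165)) [[0.553, -0.367, 0.163], [0.535, -0.319, 0.162], [0.52, -0.271, 0.151], [0.629, 0.009, 0.062], [0.515, 0.332, 0.085], [0.554, 0.265, 0.051]]
```

View pics/ta.png

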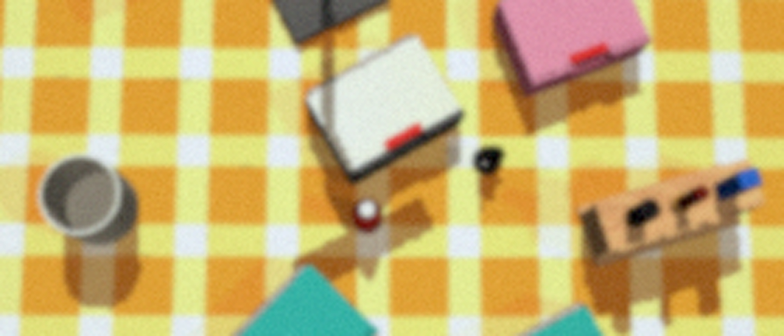

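View pics/sb.png

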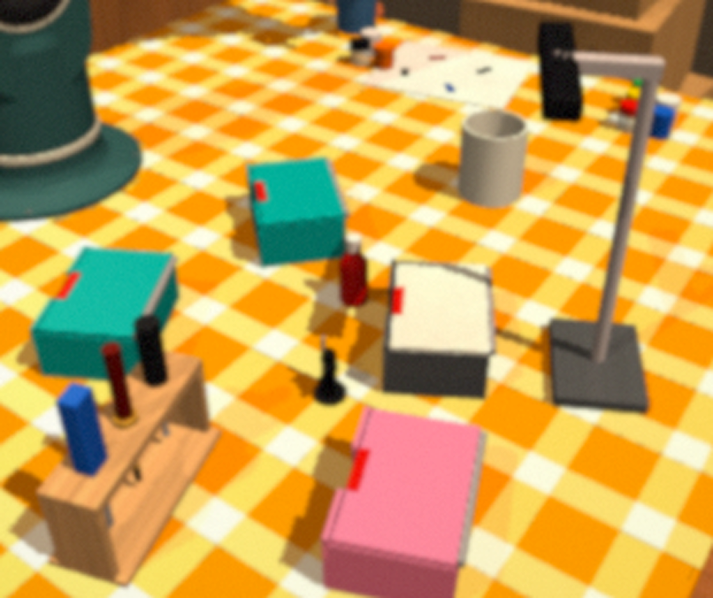

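```bash
cat >> h.py <<'E'
def T():
    o=bot.get_obs(); return o['eef_pos'],Rn.from_quat(o['tool_rot']).as_matrix(),o
def goal(p,M=None):
    """shift mm in tool axes & rotvec for target TCP p and orientation M (columns tool axes)"""
    e,R,o=T(); M=R if M is None else M
    print('t',o['t'],'shift mm',(R.T@(np.array(p)-e)*1000).round(1),'rot',Rn.from_matrix(R.T@M).as_rotvec().round(3))
def ori(head,pitch,s=1):
    """tool y pointing heading head, pitch below horizontal (rad); z in vertical plane; s=sign"""
    h=np.array([np.cos(head),np.sin(head),0]);u=np.array([0,0,1.])
    y=h*np.cos(pitch)-u*np.sin(pitch); z=s*(h*np.sin(pitch)+u*np.cos(pitch)); x=np.cross(y,z)
    return np.c_[x,y,z]
E
python3 - <<'E'
from h import *
e,R,o=T();print(R.round(2))
th=np.radians(17)
for s in(1,-1): goal([0.45,-0.28,0.36],ori(th,np.pi/2,s))
# rotate pure base: orientation if j1 rotates by d
for d in (-1.83,):
    print((Rn.from_rotvec([0,0,d]).as_matrix()@R).round(2))
E
```

```text
[[ 0.95 -0.    0.31]
 [-0.31 -0.    0.95]
 [ 0.   -1.   -0.  ]]
t 0.15 shift mm [ 515.1 -128.5 -749.7] rot [0.001 0.955 0.001]
t 0.15 shift mm [ 515.1 -128.5 -749.7] rot [ 1.000e-03 -2.186e+00 -1.000e-03]
[[-0.55 -0.    0.84]
 [-0.84  0.   -0.55]
 [ 0.   -1.   -0.  ]]
```

```bash
python3 - <<'E'
from h import *
goal([0.5,0.1,0.40],ori(np.radians(17),np.pi/2,1))
goal([0.52,-0.29,0.36],ori(np.radians(17),np.pi/2,1))
E
```

```text
t 0.15 shift mm [ 443.5 -168.8 -373.2] rot [0.001 0.955 0.001]
t 0.15 shift mm [ 584.7 -128.5 -737.3] rot [0.001 0.955 0.001]
```

Request:
apply_moves(
  commands=[-1, 45, -40, -40, 0, 0.1, 0, -1, 90, -80, -80, 0, 0.2, 0, -1, 130, -110, -120, 0, 0.3, 0, -1, 175, -140, -160, 0, 0.4, 0, -1, 220, -169, -200, 0, 0.5, 0, -1, 265, -169, -235, 0, 0.6, 0, -1, 310, -169, -270, 0, 0.7, 0, -1, 355, -169, -305, 0, 0.8, 0, -1, 400, -169, -340, 0, 0.9, 0, -1, 443, -169, -373, 0, 0.955, 0],
)

```text
t: 1.15
eef_pos: [0.4351, 0.1966, 0.3945]
tool_rot: [0.568, -0.422, 0.422, -0.568]
wrist_force: [0.9, 0.7, 0.2]
gripper_width: 0.0854
```

```bash
python3 - <<'E'
from h import *
print(T()[2]['joint_positions'].round(2),T()[0])
goal([0.52,-0.29,0.36],ori(np.radians(17),np.pi/2,1))
snap('wrist','w1')
E
```

```text
[-0.88  0.02  0.4   1.74 -0.01  1.38 -0.18] [0.43513376 0.19661461 0.39445509]
t 1.15 shift mm [490.4  34.6 -59.4] rot [-0.    -0.004  0.   ]
```

View pics/w1.png

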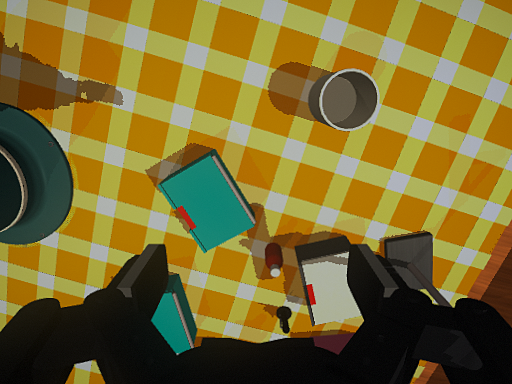

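Request:
apply_moves(
  commands=[-1, 50, 0, -5, 0, 0, 0, -1, 100, 0, -10, 0, 0, 0, -1, 150, 0, -15, 0, 0, 0, -1, 200, 0, -20, 0, 0, 0],
)

```text
t: 1.6
eef_pos: [0.4734, 0.0005, 0.3953]
tool_rot: [-0.565, 0.424, -0.425, 0.566]
wrist_force: [0.4, 0.1, -0.8]
gripper_width: 0.0851
```

```bash
python3 - <<'E'
from h import *
snap('wrist','w2')
print(T()[2]['joint_positions'].round(2),T()[0])
goal([0.52,-0.29,0.36],ori(np.radians(17),np.pi/2,1))
E
```

```text
[-0.66  0.01  0.62  1.75 -0.    1.38  0.23] [ 0.47404742 -0.00751342  0.39574042]
t 1.65 shift mm [284.3  36.5 -32.5] rot [-0.002 -0.022  0.003]
```

View pics/w2.png

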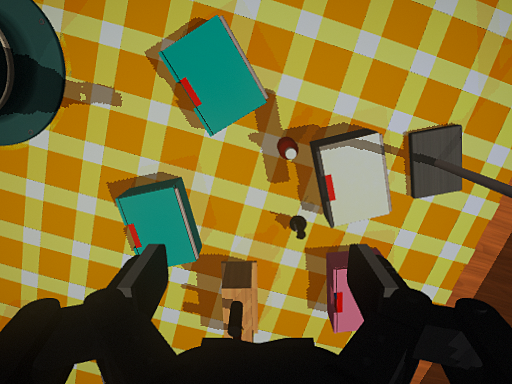

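The case is at (350,180) with its red strip at (330,188), the bottle at (289,148), the figure at (298,225) and the rack at (240,290). Next is the rack.

Request:
apply_moves(
  commands=[-1, 50, 6, -6, 0, 0, 0, -1, 100, 12, -12, 0, 0, 0, -1, 150, 18, -18, 0, 0, 0, -1, 200, 24, -24, 0, 0, 0, -1, 240, 30, -30, 0, -0.02, 0, -1, 284, 36, -32, 0, -0.02, 0, -1, 284, 36, -32, 0, -0.02, 0],
)

```text
t: 2.35
eef_pos: [0.5188, -0.2954, 0.3586]
tool_rot: [0.568, -0.422, 0.424, -0.565]
wrist_force: [-0.5, -0.1, -0.2]
gripper_width: 0.0852
```

```bash
python3 - <<'E'
from h import *
snap('wrist','w3')
print(T()[2]['joint_positions'].round(2),T()[0])
goal([0.52,-0.29,0.36],ori(np.radians(17),np.pi/2,1))
E
```

```text
[-0.17  0.36  0.84  1.54 -0.26  1.36  0.98] [ 0.51938386 -0.29256509  0.35917693]
t 2.4 shift mm [-2.3 -0.8  1.3] rot [ 0.001 -0.007  0.003]
```

View pics/w3.png

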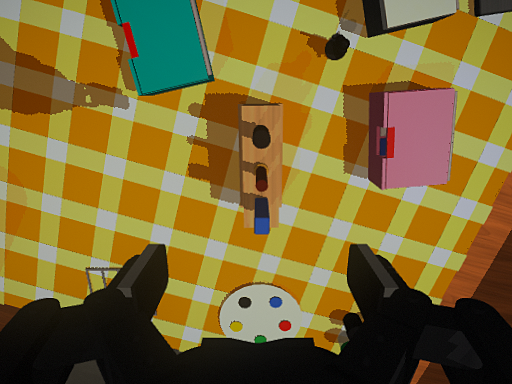

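Candidates in the rack are black (262,136), dark red with brass (262,180) and blue (262,215). The blue square handle fits the description, so I confirm it in an enlarged crop.

```bash
python3 - <<'E'
from h import *
c=load('w3');s=load('scene0')
a=cv2.resize(c['im'][90:250,200:320],None,fx=5,fy=3.7,interpolation=cv2.INTER_CUBIC)
cv2.imwrite('pics/w3c.png',np.clip(a*1.4,0,255).astype(np.uint8)[:,:,::-1][:600,:600])
h=cv2.cvtColor(c['im'],cv2.COLOR_RGB2HSV).astype(int)
m=((h[...,0]>100)&(h[...,0]<130)&(h[...,1]>110));m[:190]=0;m[240:]=0;m[:,:245]=0;m[:,280:]=0
ys,xs=np.nonzero(m);P=pts(c,np.c_[xs,ys]);print(len(xs),P.min(0),P.max(0))
top=(h[...,2]>120)[ys,xs];print('top px',top.sum(),np.median(P[top],0))
r=cv2.minAreaRect(np.c_[xs,ys][top].astype(np.float32));print(r)
b=cv2.boxPoints(r);print(b);Q=plane(c,b,0.165);print(Q.round(4),Q.mean(0),np.linalg.norm(np.diff(Q,axis=0),axis=1))
print('pts depth',np.percentile(P[top],[5,50,95],axis=0).round(4))
# rack plate: wood points near z=.09
V,U=np.mgrid[95:235,225:300];uv=np.c_[U.ravel(),V.ravel()];W=pts(c,uv);hh=h[uv[:,1],uv[:,0]]
k=(abs(W[:,2]-.09)<.006);print(k.sum(),np.median(W[k],0))
r=cv2.minAreaRect((W[k][:,:2]*1000).astype(np.float32));print('rack',r)
for n,uv in(('scul',(262,140)),('brush',(262,185))): print(n,pts(c,[uv]))
E
```

```text
255 [ 0.49774637 -0.37599249  0.09669697] [ 0.55419511 -0.22437574  0.5002936 ]
top px 221 [ 0.54432269 -0.36482023  0.16466255]
((261.5, 225.5), (15.0, 13.0), 90.0)
[[255. 218.]
 [268. 218.]
 [268. 233.]
 [255. 233.]]
[[ 0.5343 -0.3578  0.165 ]
 [ 0.5489 -0.3535  0.165 ]
 [ 0.5545 -0.3718  0.165 ]
 [ 0.5397 -0.3762  0.165 ]] [ 0.54436648 -0.36483587  0.165     ] [0.0151428  0.01915705 0.01539093]
pts depth [[ 0.5366 -0.374   0.1636]
 [ 0.5443 -0.3648  0.1647]
 [ 0.552  -0.3558  0.1659]]
3451 [ 0.5269442 -0.304418   0.0896325]
rack ((530.481201171875, -317.7643737792969), (50.1686897277832, 170.45803833007812), 16.90852165222168)
scul [[ 0.51670814 -0.27034266  0.15256341]]
brush [[ 0.53034709 -0.3163972   0.1677277 ]]
```

View pics/w3c.png

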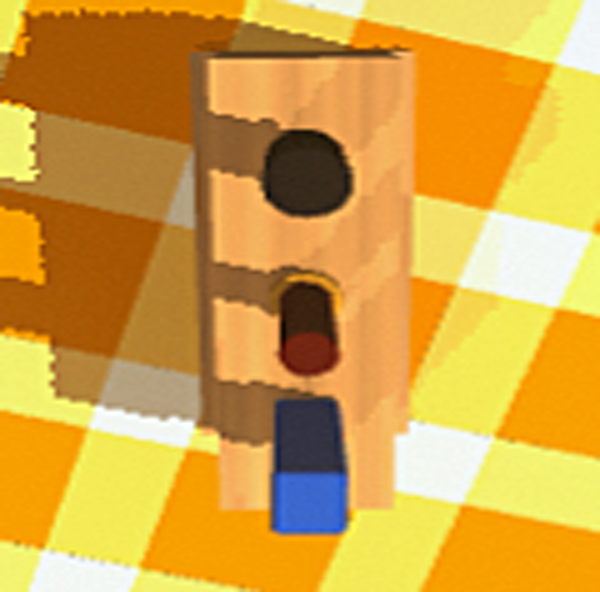

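```bash
python3 - <<'E'
from h import *
c=load('w3');s=load('scene0')
print(proj(s,[[0.5445,-0.365,.165]]), tri([c,s],[(261.5,225.5),(122.5,262)]))
goal([0.5445,-0.365,.20],ori(np.radians(16.9),np.pi/2,1))
E
```

```text
[[122.11001612 261.36123277]] [ 0.54470633 -0.36505415  0.16372157]
t 2.4 shift mm [ 76.1 159.4   3.5] rot [ 0.001 -0.005  0.003]
```

Request:
apply_moves(
  commands=[-1, 40, 40, 2, 0, 0, 0, -1, 76, 80, 3.5, 0, -0.005, 0, -1, 76, 120, 3.5, 0, -0.005, 0.003, -1, 76, 159, 3.5, 0, -0.005, 0.003, -1, 76, 159, 3.5, 0, -0.005, 0.003, -1, 76, 159, 3.5, 0, -0.005, 0.003],
)

```text
t: 3.0
eef_pos: [0.5451, -0.3642, 0.2018]
tool_rot: [0.569, -0.421, 0.421, -0.568]
wrist_force: [0.6, 0.0, 1.3]
gripper_width: 0.0855
```

```bash
python3 - <<'E'
from h import *
goal([0.5445,-0.365,.1205],ori(np.radians(16.9),np.pi/2,1))
E
```

```text
t 3.0 shift mm [ 0.6 81.3 -0.7] rot [0.001 0.001 0.   ]
```

Request:
apply_moves(
  commands=[-1, 0.6, 30, -0.7, 0, 0, 0, -1, 0.6, 60, -0.7, 0, 0, 0, -1, 0.6, 81, -0.7, 0, 0, 0, -1, 0.6, 81, -0.7, 0, 0, 0, 1, 0.6, 81, -0.7, 0, 0, 0, 1, 0.6, 81, -0.7, 0, 0, 0, 1, 0.6, 81, -0.7, 0, 0, 0, 1, 0.6, 81, -0.7, 0, 0, 0, 1, 0.6, 81, -0.7, 0, 0, 0],
  force=80,
)

```text
t: 3.9
eef_pos: [0.5448, -0.3652, 0.1215]
tool_rot: [0.568, -0.421, 0.421, -0.568]
wrist_force: [-1.3, 1.6, 5.8]
gripper_width: 0.0175
```

```bash
python3 - <<'E'
from h import *
print(T()[0],T()[2]['gripper_width'])
snap('wrist','w4');snap('scene','s4')
s=load('s4');a=cv2.resize(s['im'][200:350,60:230],None,fx=4,fy=4,interpolation=cv2.INTER_CUBIC);cv2.imwrite('pics/s4c.png',np.clip(a*1.4,0,255).astype(np.uint8)[:,:,::-1])
E
```

```text
[ 0.54483271 -0.36517419  0.1215057 ] 0.01753536615266414
```

View pics/s4c.png

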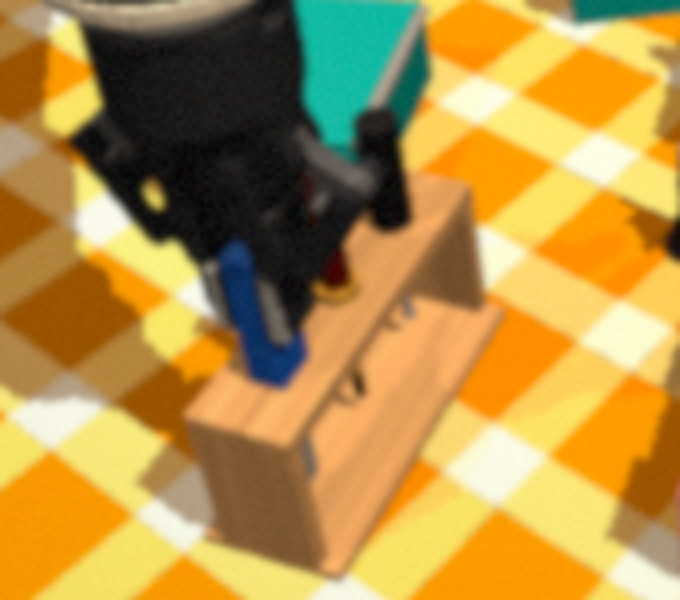

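View pics/w4.png

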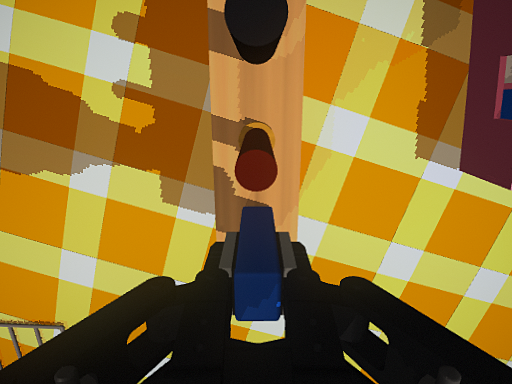

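Grip holds at 17.5 mm. In the wrist picture the handle is between the pads at (258,262), and the brush at (256,165) is clear. I lift straight up.

Request:
apply_moves(
  commands=[1, 0, -20, 0, 0, 0, 0, 1, 0, -45, 0, 0, 0, 0, 1, 0, -75, 0, 0, 0, 0, 1, 0, -105, 0, 0, 0, 0, 1, 0, -140, 0, 0, 0, 0, 1, 0, -160, 0, 0, 0, 0],
)

```text
t: 4.6
eef_pos: [0.5449, -0.3656, 0.2844]
tool_rot: [0.568, -0.42, 0.422, -0.568]
wrist_force: [0.2, 0.1, -0.2]
gripper_width: 0.0171
```

```bash
python3 - <<'E'
from h import *
print(T()[0],T()[2]['gripper_width'],T()[2]['wrist_force'])
c=load('w2')
h=cv2.cvtColor(c['im'],cv2.COLOR_RGB2HSV).astype(int)
V,U=np.mgrid[110:240,290:410];uv=np.c_[U.ravel(),V.ravel()];W=pts(c,uv);H=h[uv[:,1],uv[:,0]]
lid=(H[:,1]<60)&(H[:,2]>120)&(abs(W[:,2]-.061)<.006)
print(lid.sum(),np.median(W[lid],0),np.percentile(W[lid][:,2],[5,95]))
red=((H[:,0]<6)|(H[:,0]>172))&(H[:,1]>170)&(W[:,2]>.05)&(H[:,2]>150)&(W[:,2]<.07); print('red',red.sum(),W[red].mean(0),uv[red].mean(0))
al=lid|red|((abs(W[:,2]-.058)<.008)&(np.linalg.norm(W[:,:2]-[.635,-.01],axis=1)<.11))
for n,k in(('lid',lid),('all',al)):
    r=cv2.minAreaRect((W[k][:,:2]*1000).astype(np.float32));print(n,r)
# lid rays at plane z .061
Q=plane(c,uv[lid|red],.061);print(cv2.minAreaRect((Q[:,:2]*1000).astype(np.float32)))
for n,tag in(('t','top0'),):
    t=load(tag);V,U=np.mgrid[140:200,225:290];u2=np.c_[U.ravel(),V.ravel()];h2=cv2.cvtColor(t['im'],cv2.COLOR_RGB2HSV)[u2[:,1],u2[:,0]].astype(int);W2=pts(t,u2)
    k=(abs(W2[:,2]-.058)<.012);print('top',k.sum(),cv2.minAreaRect((W2[k][:,:2]*1000).astype(np.float32)))
c1=load('w1')
# pot rim: wrist1
V,U=np.mgrid[55:145,300:390];u3=np.c_[U.ravel(),V.ravel()];W3=pts(c1,u3);k=abs(W3[:,2]-.1)<.005
print('pot',k.sum(),cv2.minEnclosingCircle((W3[k][:,:2]*1000).astype(np.float32)),W3[k].mean(0))
# figure/bottle tops
for nm,(u,v),r in(('bottle',(289,150),18),('fig',(299,224),14)):
    V,U=np.mgrid[v-r:v+r,u-r:u+r];q=np.c_[U.ravel(),V.ravel()];w=pts(c,q);hi=w[:,2]>.02;w=w[hi];print(nm,len(w),w[:,2].max(),w[w[:,2]>w[:,2].max()-.01].mean(0))
# lamp bar
t=load('top0');V,U=np.mgrid[70:150,200:290];q=np.c_[U.ravel(),V.ravel()];w=pts(t,q);k=(w[:,2]>.29)&(w[:,2]<.35);print('bar',k.sum(),w[k].mean(0),cv2.minAreaRect((w[k][:,:2]*1000).astype(np.float32)))
E
```

```text
[ 0.54492608 -0.36556685  0.28441255] 0.01705723246602086 [ 0.21658604  0.06521923 -0.23134056]
4307 [ 0.64522536 -0.00958739  0.06083798] [0.05929303 0.06232813]
red 144 [ 0.60546828 -0.03212082  0.0614036 ] [329.92361111 187.19444444]
lid ((616.6260375976562, -25.34295654296875), (161.51651000976562, 138.0209503173828), 29.601289749145508)
all ((620.9241943359375, -21.84552001953125), (162.02606201171875, 149.68458557128906), 25.03497886657715)
((615.8446655273438, -25.776222229003906), (161.14208984375, 136.68199157714844), 30.27582359313965)
top 1592 ((637.563720703125, -11.234039306640625), (106.66922760009766, 140.36610412597656), 30.09535026550293)
pot 638 ((535.6084594726562, 298.34918212890625), 42.25130844116211) [0.53629857 0.29973064 0.09891506]
bottle 364 0.5372104799423075 [0.45229376 0.07108868 0.53721048]
fig 134 0.5372104799423075 [0.45229376 0.07108868 0.53721048]
bar 1128 [0.7219227  0.02354089 0.32978366] ((746.8043212890625, 34.691925048828125), (98.37736511230469, 159.89183044433594), 27.1389102935791)
```

```bash
python3 - <<'E'
from h import *
for tag,box in(('w2',(110,240,290,410)),('top0',(135,200,220,295))):
    c=load(tag);h=cv2.cvtColor(c['im'],cv2.COLOR_RGB2HSV).astype(int)
    V,U=np.mgrid[box[0]:box[1],box[2]:box[3]];uv=np.c_[U.ravel(),V.ravel()];W=pts(c,uv)
    m=np.zeros(h.shape[:2],np.uint8);k=(abs(W[:,2]-.0605)<.005)&(np.linalg.norm(W[:,:2]-[.635,-.012],axis=1)<.1);m[uv[k][:,1],uv[k][:,0]]=1
    m=cv2.morphologyEx(m,cv2.MORPH_OPEN,np.ones((3,3)))
    n,l,st,ce=cv2.connectedComponentsWithStats(m);i=1+st[1:,4].argmax()
    k=l[uv[:,1],uv[:,0]]==i;r=cv2.minAreaRect((W[k][:,:2]*1000).astype(np.float32));print(tag,k.sum(),r)
    yaw=np.radians(30);X=W[k][:,:2]@np.array([[np.cos(yaw),-np.sin(yaw)],[np.sin(yaw),np.cos(yaw)]]);print(np.percentile(X,[.5,99.5],axis=0))
    red=((h[...,0]<6)|(h[...,0]>172))&(h[...,1]>150);q=red[uv[:,1],uv[:,0]]&k;print('red',W[q].mean(0))
c=load('w2')
for nm,cc,lo,hi in(('bottle',(.518,.009),.03,.1),('fig',(.586,-.122),.02,.075)):
    V,U=np.mgrid[110:240,250:330];q=np.c_[U.ravel(),V.ravel()];w=pts(c,q);k=(np.linalg.norm(w[:,:2]-cc,axis=1)<.045)&(w[:,2]>lo)&(w[:,2]<hi);w=w[k];print(nm,k.sum(),w[:,2].max(),w[w[:,2]>w[:,2].max()-.012].mean(0))
t=load('top0');V,U=np.mgrid[70:150,200:290];q=np.c_[U.ravel(),V.ravel()];w=pts(t,q);k=(w[:,2]>.322)&(w[:,2]<.34);print('bar',k.sum(),w[k].mean(0),cv2.minAreaRect((w[k][:,:2]*1000).astype(np.float32)))
E
```

```text
w2 5174 ((641.2766723632812, -11.648834228515625), (105.52926635742188, 139.41665649414062), 29.905038833618164)
[[ 0.49792414 -0.39807082]
 [ 0.60132534 -0.26185389]]
red [ 0.60525658 -0.03217533  0.06130103]
top0 1465 ((637.145263671875, -10.758316040039062), (106.05380249023438, 138.99447631835938), 29.99447250366211)
[[ 0.49459604 -0.39639085]
 [ 0.59726028 -0.25936724]]
red [ 0.60112288 -0.03359458  0.06085773]
bottle 345 0.08630600820448936 [0.52404266 0.00564489 0.08393404]
fig 142 0.0628587733261744 [ 0.58833562 -0.12557748  0.05539644]
bar 1034 [0.72275105 0.02330896 0.33097026] ((746.8783569335938, 34.547462463378906), (98.37736511230469, 159.56715393066406), 27.1389102935791)
```

```bash
cat >> h.py <<'E'
C=np.array([.639,-.011,0]);YAW=np.radians(30)
def cw(x,z,y=0): return C+np.array([x*np.cos(YAW)-y*np.sin(YAW),x*np.sin(YAW)+y*np.cos(YAW),z*1000/1000])*np.array([.001,.001,.001])
def wc(p): d=np.array(p)-C; return np.array([d[0]*np.cos(YAW)+d[1]*np.sin(YAW),-d[0]*np.sin(YAW)+d[1]*np.cos(YAW),d[2]])*1000
L=106.5
def tipgoal(x,z,pitch,y=0):
    p=np.radians(pitch); goal(cw(x-L*np.cos(p),z+L*np.sin(p),y),ori(YAW,p,1))
def tip(): e,R,o=T(); return wc(e+R[:,1]*L/1000)
E
sed -i 's/C+np.array(\(.*\))\*np.array(\[.001,.001,.001\])/C+np.array(\1)*.001/' h.py
python3 - <<'E'
from h import *
print(cw(-101,102), wc(cw(-10,20,5)))
tipgoal(-96,98,45)
goal([0.50,-0.2,.38],ori(np.radians(30),np.pi/2,1))
E
```

```text
[ 0.55153143 -0.0615      0.102     ] [-10.   5.  20.]
t 4.6 shift mm [-273.4  110.4   26.2] rot [ 0.781 -0.215  0.092]
t 4.6 shift mm [-171.2  -96.     5.4] rot [-0.001 -0.228  0.003]
```

Request:
apply_moves(
  commands=[1, 0, -45, 0, 0, 0, 0, 1, -30, -80, 5, 0, -0.02, 0, 1, -75, -96, 15, 0, -0.08, 0, 1, -120, -96, 30, 0, -0.14, 0, 1, -165, -96, 40, 0, -0.2, 0, 1, -210, -96, 50, 0, -0.228, 0, 1, -258, -96, 63, 0, -0.228, 0, 1, -258, -96, 63, 0, -0.228, 0, 1, -258, -96, 63, 0, -0.228, 0],
)

```text
t: 5.5
eef_pos: [0.5299, -0.0991, 0.3801]
tool_rot: [0.613, -0.352, 0.354, -0.613]
wrist_force: [0.0, -0.0, -0.3]
gripper_width: 0.017
```

```bash
python3 - <<'E'
from h import *
snap('wrist','w5');print(T()[0],T()[2]['dq'].round(3),T()[2]['joint_positions'].round(2))
c=load('w5');h=cv2.cvtColor(c['im'],cv2.COLOR_RGB2HSV).astype(int)
V,U=np.mgrid[0:384,0:512];uv=np.c_[U.ravel(),V.ravel()];W=pts(c,uv)
m=np.zeros((384,512),np.uint8);k=(abs(W[:,2]-.0605)<.005)&(np.linalg.norm(W[:,:2]-[.639,-.011],axis=1)<.1);m[uv[k][:,1],uv[k][:,0]]=1
m=cv2.morphologyEx(m,cv2.MORPH_OPEN,np.ones((3,3)))
n,l,st,ce=cv2.connectedComponentsWithStats(m);i=1+st[1:,4].argmax()
k=l[uv[:,1],uv[:,0]]==i;print(k.sum(),cv2.minAreaRect((W[k][:,:2]*1000).astype(np.float32)),W[k][:,2].mean())
red=((h[...,0]<6)|(h[...,0]>172))&(h[...,1]>150);q=red[uv[:,1],uv[:,0]]&k;print('red',W[q].mean(0))
tipgoal(-96,98,45)
E
```

```text
[ 0.52974869 -0.10052322  0.38006567] [ 0.027  0.009  0.014 -0.004 -0.002 -0.001  0.004] [-0.51  0.19  0.75  1.64 -0.13  1.36  0.78]
6419 ((641.7164306640625, -11.744728088378906), (106.89485931396484, 138.7334442138672), 30.200599670410156) 0.06053974093210713
red [ 0.60513247 -0.03235513  0.06111613]
t 5.55 shift mm [-23.5 206.6 -32.2] rot [0.784 0.001 0.003]
```

View pics/w5.png

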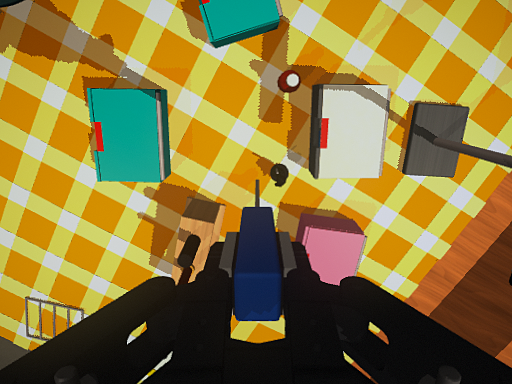

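The white case shows at (350,130) with its red strip at (323,133), the figure at (280,174), the bottle at (290,80), and the blade in hand at (257,195). From the front edge and strip, the case centre is about (0.639, -0.0125) with yaw 30°.

```bash
sed -i 's/C=np.array(\[.639,-.011,0\])/C=np.array([.639,-.0125,0])/' h.py; python3 - <<'E'
from h import *
print(tip()); tipgoal(-96,98,45)
E
```

```text
[-138.4894137   -21.939452    273.56628287]
t 5.55 shift mm [-22.2 206.6 -32.9] rot [0.784 0.001 0.003]
```

Request:
apply_moves(
  commands=[1, -5, 25, -5, 0.12, 0, 0, 1, -10, 50, -10, 0.24, 0, 0, 1, -14, 75, -14, 0.36, 0, 0, 1, -18, 100, -18, 0.48, 0, 0, 1, -22, 130, -24, 0.6, 0, 0, 1, -22, 160, -30, 0.72, 0, 0, 1, -22, 185, -33, 0.784, 0, 0, 1, -22, 207, -33, 0.784, 0, 0, 1, -22, 207, -33, 0.784, 0, 0, 1, -22, 207, -33, 0.784, 0, 0],
)

```text
t: 6.55
eef_pos: [0.4938, -0.0983, 0.2008]
tool_rot: [-0.401, 0.224, -0.435, 0.774]
wrist_force: [0.1, -0.0, -1.1]
gripper_width: 0.0172
```

```bash
python3 - <<'E'
from h import *
snap('wrist','w6');snap('scene','s6');print(T()[0],T()[2]['joint_positions'].round(2),tip())
tipgoal(-67,68,45)
a=cv2.resize(load('s6')['im'][140:290,160:340],None,fx=4,fy=4,interpolation=cv2.INTER_CUBIC);cv2.imwrite('pics/s6c.png',np.clip(a*1.4,0,255).astype(np.uint8)[:,:,::-1])
for n in('w6','s6'):
    c=load(n);e,R,o=T();print(n,proj(c,[e+R[:,1]*L/1000,cw(-44,61),cw(-50,61,22),cw(-50,61,-22),cw(-50,35,22),cw(-50,35,-22)]).round(0).tolist())
E
```

```text
[ 0.49283529 -0.09938241  0.20008401] [ 0.16  0.12  0.29  2.25 -0.99  0.66  1.77] [-108.55961259   -0.83715663  113.120315  ]
t 6.65 shift mm [ -1.6  62.4 -10.1] rot [ 0.17   0.016 -0.014]
w6 [[256.0, 188.0], [277.0, 167.0], [273.0, 147.0], [272.0, 188.0], [259.0, 144.0], [258.0, 182.0]]
s6 [[232.0, 201.0], [261.0, 221.0], [259.0, 215.0], [258.0, 227.0], [259.0, 223.0], [257.0, 235.0]]
```

View pics/w6.png

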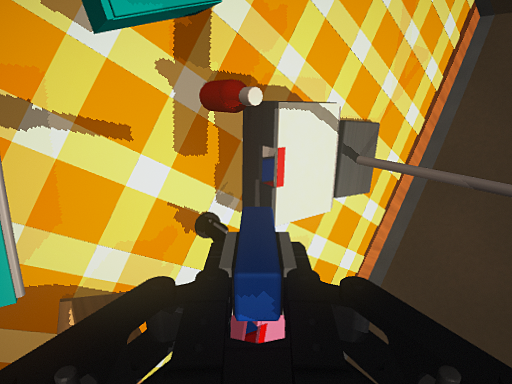

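View pics/s6c.png

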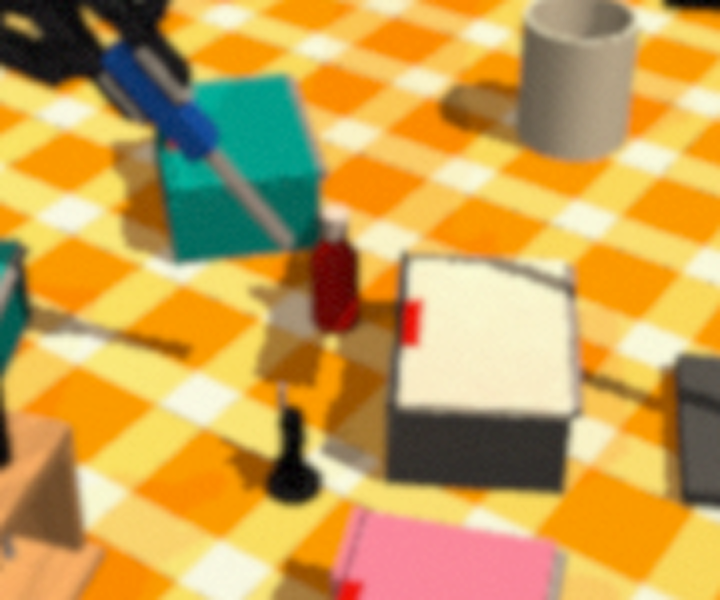

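The scene crop shows the tip at (290,245), where projection put it. In the wrist view the notch is around (268,165) beside the red strip, as predicted. I continue along the insertion line.

Request:
apply_moves(
  commands=[1, -1, 15, -3, 0.06, 0.005, -0.005, 1, -1, 30, -6, 0.12, 0.01, -0.01, 1, -1.6, 45, -10, 0.17, 0.016, -0.014, 1, -1.6, 62, -10, 0.17, 0.016, -0.014, 1, -1.6, 62, -10, 0.17, 0.016, -0.014, 1, -1.6, 62, -10, 0.17, 0.016, -0.014],
)

```text
t: 7.25
eef_pos: [0.4953, -0.0899, 0.1202]
tool_rot: [-0.378, 0.226, -0.437, 0.785]
wrist_force: [-0.1, -0.6, -2.0]
gripper_width: 0.0176
```

```bash
python3 - <<'E'
from h import *
print(T()[0],T()[2]['joint_positions'].round(2),tip(),'pitch',np.degrees(np.arcsin(-T()[1][2,1])))
tipgoal(-67,68,45)
tipgoal(-26,27,45)
E
```

```text
[ 0.49529128 -0.08987372  0.12019627] [ 0.86  0.34 -0.47  2.3  -1.18  0.43  2.05] [-97.9512125    8.21347513  36.04734273] pitch 52.19773661524053
t 7.25 shift mm [ 4.7 -5.7 30.6] rot [ 0.126 -0.002 -0.032]
t 7.25 shift mm [ 6.5 51.8 37.9] rot [ 0.126 -0.002 -0.032]
```

```bash
cat > kin.py <<'E'
import numpy as np
from scipy.spatial.transform import Rotation as Rn
from scipy.optimize import least_squares
Q=np.array([[-1.29350796,0.41787902,-0.01027729,1.61397724,0.00472181,1.11068478,-0.05306323],[-.88,.02,.4,1.74,-.01,1.38,-.18],[-.66,.01,.62,1.75,0,1.38,.23],[-.17,.36,.84,1.54,-.26,1.36,.98],[-.51,.19,.75,1.64,-.13,1.36,.78],[.16,.12,.29,2.25,-.99,.66,1.77],[.86,.34,-.47,2.3,-1.18,.43,2.05]])
X=np.array([[.1958,.5933,.2308],[.43513,.19661,.39446],[.474,-.0075,.3957],[.5194,-.2926,.3592],[.5297,-.1005,.3801],[.4928,-.0994,.2001],[.4953,-.0899,.1202]])
z=lambda a:Rn.from_euler('z',a).as_matrix(); y=lambda a:Rn.from_euler('y',a).as_matrix()
def fk(q,p,s=-1):
    d1,d3,d5,d7,a4,a5,a7=p
    R=z(s*q[0])@y(q[1]); x=np.array([0,0,d1]); 
    R=R@z(s*q[2]); x=x+R@[a4,0,d3]; R=R@y(q[3]); x=x+R@[a5,0,d5]; R=R@z(s*q[4]); R=R@y(q[5]); x=x+R@[a7,0,d7]; R=R@z(s*q[6])
    return x,R   # R: z axis = approach (tool y)
if __name__=='__main__':
    for s in(-1,1):
        r=least_squares(lambda p:np.concatenate([fk(q,p,s)[0]-x for q,x in zip(Q,X)]),[.33,.4,.4,.2,0,0,0.])
        print(s,r.x.round(4),(r.fun.reshape(-1,3)*1000).round(1).tolist())
    from h import *
    print(T()[1].round(2),fk(Q[6],r.x,-1)[1].round(2))
E
python3 kin.py
```

```text
-1 [ 0.3125  0.4448  0.4446  0.2839  0.0138 -0.0047 -0.0259] [[-31.1, 3.4, 5.2], [-5.2, 31.1, 0.4], [7.6, 27.3, -0.5], [-0.3, 12.9, -4.6], [4.5, 20.0, -3.4], [1.0, 0.5, 4.2], [-4.2, 3.6, -1.4]]
1 [ 0.2136 -0.5178  0.1874 -0.3881  0.5979 -0.4236  0.5982] [[-171.2, -684.9, -48.4], [-211.3, -312.3, 57.9], [-217.1, -4.2, 62.6], [-436.3, 397.2, -23.8], [-345.6, 155.6, 0.8], [-44.0, 98.8, -22.8], [60.1, -76.5, -26.3]]
[[ 0.52  0.51  0.68]
 [-0.86  0.33  0.4 ]
 [-0.02 -0.79  0.61]] [[-0.69 -0.52  0.51]
 [-0.4   0.85  0.34]
 [-0.61  0.03 -0.79]]
```

```bash
python3 - <<'E'
s=open('kin.py').read()
s=s.replace("d1,d3,d5,d7,a4,a5,a7=p","d1,d3,d5,d7,a4,a5,a7,b2,b4,b6=p")
s=s.replace("R=z(s*q[0])@y(q[1]); x=np.array([0,0,d1]);","R=z(s*q[0]); x=R@[0,b2,d1]; R=R@y(q[1]);").replace("[a4,0,d3]","[a4,b4,d3]").replace("[a5,0,d5]","[a5,b6,d5]")
s=s.replace("[.33,.4,.4,.2,0,0,0.]","[.33,.4,.4,.2,0,0,0.,0,0,0]").replace("for s in(-1,1)","for s in(-1,)")
open('kin.py','w').write(s)
E
python3 kin.py
```

```text
-1 [ 0.2863  0.5045  0.4666  0.309   0.0015 -0.0008 -0.0008 -0.0129 -0.4776
  0.4599] [[0.1, 0.6, 0.1], [-1.0, 0.4, 1.1], [0.2, -1.1, 0.1], [-0.9, -0.5, -0.8], [0.4, 0.7, -0.5], [1.2, 0.7, 3.2], [-1.6, 0.1, -3.2]]
[[ 0.52  0.51  0.68]
 [-0.86  0.33  0.4 ]
 [-0.02 -0.79  0.61]] [[-0.69 -0.52  0.51]
 [-0.4   0.85  0.34]
 [-0.61  0.03 -0.79]]
```

```bash
cat > ik.py <<'E'
from kin import *
from h import *
lam=1e-3
r=least_squares(lambda p:np.concatenate([np.concatenate([fk(q,p,-1)[0]-x for q,x in zip(Q,X)]),.003*p[4:]]),[.33,.4,.4,.2,0,0,0.,0,0,0])
PR=r.x
lo=np.array([-2.81,-.39,-1.27,.06,-1.19,.19,-2.82]);hi=np.array([2.81,2.02,1.25,2.57,4.33,2.,2.82])
def FK(q):
    x,R=fk(q,PR,-1); return x,np.c_[-R[:,1],R[:,2],-R[:,0]]
def err(q,p,M):
    x,R=FK(q); return np.r_[(x-p)*5,Rn.from_matrix(R.T@M).as_rotvec()]
def jac(q):
    x,R=FK(q);J=np.zeros((6,7))
    for i in range(7):
        d=q.copy();d[i]+=1e-5;x2,R2=FK(d);J[:3,i]=(x2-x)/1e-5;J[3:,i]=Rn.from_matrix(R2@R.T).as_rotvec()/1e-5
    return J
def ik(p,M,q0):
    g=0.06
    s=least_squares(lambda q:np.r_[err(q,p,M),.002*(q-q0)],np.clip(q0,lo+g,hi-g),bounds=(lo+.03,hi-.03));return s.x,np.linalg.norm(err(s.x,p,M))
def tippose(x,z,pitch,head,yy=0):
    p=np.radians(pitch);M=ori(np.radians(head),p,1);return cw(x,z,yy)-M[:,1]*L/1000,M
if __name__=='__main__':
    print(PR.round(4),(r.fun[:21]*1000).round(1).max())
    path=[(-67,68),(-26,27),(-20,75),(0,105),(40,120),(75,123)]
    seeds=[np.array([-.51,.19,.75,1.64,-.13,1.36,.78]),np.array([.86,.34,-.47,2.3,-1.18,.43,2.05]),np.array([.16,.12,.29,2.25,-.99,.66,1.77]),np.array([-.3,.3,.9,2.,-.5,.8,1.2])]
    for pitch in(45,55):
        for head in(30,15,5):
            print(pitch,head)
            for t in path:
                p,M=tippose(*t,pitch,head);best=[]
                for s in seeds:
                    q,e=ik(p,M,s)
                    best.append((round(e,3),q.round(2).tolist()))
                best.sort();print(t,best[0],best[1][1] if best[1][0]<.01 else best[1][0])
E
python3 ik.py
```

```text
[ 0.2863  0.5045  0.4666  0.309   0.0015 -0.0008 -0.0008 -0.0129 -0.0089
 -0.0089] 3.2
45 30
(-67, 68) (np.float64(0.0), [1.36, 0.5, -1.05, 2.31, -1.16, 0.23, 2.1]) [1.36, 0.5, -1.05, 2.31, -1.16, 0.23, 2.1]
(-26, 27) (np.float64(0.068), [1.12, 0.58, -0.87, 2.23, -1.16, 0.22, 2.09]) 0.068
(-20, 75) (np.float64(0.011), [1.18, 0.49, -0.96, 2.25, -1.16, 0.22, 2.01]) 0.011
(0, 105) (np.float64(0.0), [1.09, 0.39, -0.88, 2.21, -1.16, 0.29, 1.92]) [1.09, 0.39, -0.88, 2.21, -1.16, 0.29, 1.92]
(40, 120) (np.float64(0.0), [0.89, 0.36, -0.73, 2.15, -1.16, 0.31, 1.84]) [0.89, 0.36, -0.73, 2.15, -1.16, 0.31, 1.84]
(75, 123) (np.float64(0.0), [0.74, 0.37, -0.63, 2.09, -1.16, 0.3, 1.79]) [0.74, 0.37, -0.63, 2.09, -1.16, 0.3, 1.79]
45 15
(-67, 68) (np.float64(0.151), [1.16, 0.31, -0.91, 2.34, -1.16, 0.22, 1.73]) 0.151
(-26, 27) (np.float64(0.222), [0.8, 0.39, -0.61, 2.25, -1.16, 0.22, 1.7]) 0.222
(-20, 75) (np.float64(0.153), [0.83, 0.28, -0.67, 2.27, -1.16, 0.22, 1.62]) 0.153
(0, 105) (np.float64(0.111), [0.74, 0.23, -0.61, 2.25, -1.16, 0.22, 1.55]) 0.111
(40, 120) (np.float64(0.092), [0.43, 0.22, 
[... 1890 characters left out ...]
oat64(0.0), [-0.49, 0.29, 0.59, 2.07, -0.98, 0.39, 1.13]) [-0.36, 0.27, 0.43, 2.06, -0.88, 0.36, 1.05]
55 5
(-67, 68) (np.float64(0.042), [-0.4, 0.16, 0.55, 2.35, -1.16, 0.22, 1.3]) 0.042
(-26, 27) (np.float64(0.103), [-0.3, 0.3, 0.4, 2.26, -1.16, 0.22, 1.24]) 0.103
(-20, 75) (np.float64(0.026), [-0.52, 0.22, 0.61, 2.28, -1.16, 0.22, 1.22]) 0.026
(0, 105) (np.float64(0.0), [-0.59, 0.19, 0.65, 2.24, -0.92, 0.22, 0.96]) [-0.59, 0.19, 0.65, 2.24, -0.92, 0.22, 0.96]
(40, 120) (np.float64(0.0), [-0.68, 0.24, 0.73, 2.16, -0.82, 0.27, 0.81]) [-0.65, 0.23, 0.68, 2.16, -0.78, 0.26, 0.77]
(75, 123) (np.float64(0.0), [-0.71, 0.3, 0.74, 2.09, -0.83, 0.3, 0.77]) [-0.7, 0.3, 0.73, 2.09, -0.82, 0.29, 0.76]
```

```bash
cat > sim.py <<'E'
from ik import *
def track(q,p,M,n=12,lim=True):
    """differential min-norm tracking to pose"""
    q=q.copy()
    for k in range(n,0,-1):
        for _ in range(4):
            x,R=FK(q); f=1/k
            dx=(p-x)*f; w=(Rn.from_matrix(M@R.T)).as_rotvec()*f
            J=jac(q); q=q+np.linalg.pinv(J)@np.r_[dx,w]*0.25*(1 if k>1 else 1)
    for _ in range(5):
        x,R=FK(q);q=q+np.linalg.pinv(jac(q))@np.r_[p-x,Rn.from_matrix(M@R.T).as_rotvec()]
    return q
if __name__=='__main__':
    q=np.array([-1.2935,0.41788,-0.01028,1.61398,0.00472,1.11068,-0.05306])
    D=lambda h:ori(np.radians(h),np.pi/2,1)
    for p,h in(((.435,.1966,.3945),17),((.474,-.0075,.3957),17),((.5194,-.2926,.3592),17),((.545,-.3656,.1215),17),((.545,-.3656,.2844),17),((.5297,-.1005,.38),30)):
        q=track(q,np.array(p),D(h));print(q.round(2))
    p,M=tippose(-96,98,45,30);q=track(q,p,M);print(q.round(2))
E
python3 sim.py
```

```text
[-0.87  0.02  0.39  1.74 -0.01  1.38 -0.18]
[-0.65  0.01  0.61  1.75 -0.01  1.38  0.26]
[-0.14  0.35  0.8   1.54 -0.26  1.36  0.98]
[ 0.09  0.68  0.66  1.64 -0.48  0.99  1.21]
[ 0.04  0.53  0.75  1.48 -0.37  1.28  1.13]
[-0.46  0.19  0.7   1.64 -0.12  1.36  0.77]
[-0.08  0.25  0.67  2.36 -1.49  0.82  2.3 ]
```

```bash
cat > s2.py <<'E'
from sim import *
q5=np.array([-.51,.19,.75,1.64,-.13,1.36,.78])
def run(q,pitch,head,s=0,pre=None):
    p=np.radians(pitch);tn=np.tan(p)
    pts_=[(-47-60*np.cos(p),48+60*np.sin(p))]
    tz=20;pts_.append((-47+(48-tz)/tn,tz))
    ov=26
    for f in(0.2,.6,1.0,1.4,1.92):
        pts_.append((50-70*np.cos(f)-2, 55+70*np.sin(f)-4))
    out=[]
    for t in pts_:
        P,M=tippose(*t,pitch,head);q=track(q,P,M);out.append(q)
    return np.array(out)
if __name__=='__main__':
    np.set_printoptions(suppress=True,linewidth=150)
    for pitch in(50,55,60,65):
        for head in(40,30,20,10,0):
            o=run(q5,pitch,head);mg=np.minimum(o-lo,hi-o);print(pitch,head,'min margin per joint',mg.min(0).round(2),'j5',o[:,4].round(2),'j6',o[:,5].round(2))
E
python3 s2.py
```

```text
50 40 min margin per joint [ 2.6   0.69  0.63  0.35 -0.31  0.61  0.49] j5 [-1.25 -1.5  -1.38 -1.31 -1.27 -1.25 -1.27] j6 [0.88 0.83 0.83 0.83 0.82 0.81 0.8 ]
50 30 min margin per joint [ 2.49  0.62  0.6   0.26 -0.5   0.44  0.5 ] j5 [-1.35 -1.69 -1.52 -1.43 -1.36 -1.33 -1.35] j6 [0.72 0.72 0.68 0.67 0.65 0.64 0.63]
50 20 min margin per joint [ 2.37  0.54  0.57  0.18 -0.73  0.26  0.49] j5 [-1.49 -1.92 -1.71 -1.57 -1.46 -1.4  -1.42] j6 [0.53 0.61 0.53 0.49 0.47 0.46 0.45]
50 10 min margin per joint [ 2.25  0.48  0.54  0.12 -0.99  0.07  0.5 ] j5 [-1.68 -2.18 -1.97 -1.77 -1.56 -1.44 -1.44] j6 [0.32 0.51 0.37 0.3  0.27 0.26 0.26]
50 0 min margin per joint [ 2.27  0.44  0.66  0.09 -1.43 -0.26  0.29] j5 [-2.31 -2.62 -2.55 -2.47 -2.43 -2.45 -2.45] j6 [ 0.11  0.35  0.19  0.09 -0.   -0.05 -0.07]
55 40 min margin per joint [ 2.55  0.66  0.64  0.4  -0.16  0.56  0.67] j5 [-1.09 -1.35 -1.22 -1.15 -1.1  -1.09 -1.1 ] j6 [0.82 0.75 0.77 0.78 0.79 0.79 0.78]
55 30 min margin per joint [ 2.45  0.59  0.62  0.32 -0.3   0.43  0.72] j5 [-1.14 -1.49 -1.31 -1.21 -1.14 -1.11 -1.12] j6 [0.66 0.62 0.62 0.62 0.63
[... 1327 characters left out ...]
0.48 1.08] j5 [-0.77 -0.99 -0.88 -0.82 -0.79 -0.78 -0.79] j6 [0.78 0.67 0.73 0.77 0.8  0.82 0.83]
65 30 min margin per joint [2.39 0.59 0.62 0.45 0.18 0.37 1.25] j5 [-0.73 -1.01 -0.87 -0.8  -0.75 -0.74 -0.75] j6 [0.67 0.56 0.62 0.66 0.69 0.72 0.73]
65 20 min margin per joint [2.3  0.55 0.59 0.41 0.2  0.25 1.47] j5 [-0.65 -0.99 -0.81 -0.73 -0.68 -0.66 -0.68] j6 [0.56 0.44 0.51 0.56 0.6  0.62 0.64]
65 10 min margin per joint [2.21 0.52 0.56 0.37 0.32 0.14 1.78] j5 [-0.5  -0.87 -0.69 -0.6  -0.55 -0.54 -0.57] j6 [0.47 0.33 0.42 0.47 0.52 0.55 0.57]
65 0 min margin per joint [2.14 0.51 0.53 0.36 0.57 0.05 2.24] j5 [-0.27 -0.62 -0.48 -0.4  -0.37 -0.37 -0.4 ] j6 [0.42 0.24 0.36 0.42 0.47 0.51 0.52]
```

```bash
cat > s3.py <<'E'
from s2 import *
if __name__=='__main__':
    q,_=None,None
    qn=T()[2]['joint_positions'];print(qn.round(2))
    for head in(30,40,48):
      for pitch in(60,63):
        e,R,o=T();q=track(qn,e-R[:,1]*.08+np.array([0,0,.03]),R)
        q=track(q,np.array([.5297,-.1005,.36]),ori(np.radians(head),np.pi/2,1));print(head,pitch,q.round(2))
        o=run(q,pitch,head);mg=np.minimum(o-lo,hi-o);print(mg.min(0).round(2),'j5',o[:,4].round(2),'j6',o[:,5].round(2))
    tip_=tip();print(tip_)
E
python3 s3.py
```

```text
[ 0.86  0.34 -0.47  2.3  -1.18  0.43  2.05]
30 60 [ 0.54  0.19 -0.48  1.64  0.09  1.33  0.57]
[1.98 0.59 0.69 0.41 0.63 0.09 1.56] j5 [-0.56 -0.51 -0.49 -0.46 -0.42 -0.38 -0.32] j6 [0.5  0.28 0.39 0.45 0.49 0.5  0.5 ]
30 63 [ 0.54  0.19 -0.48  1.64  0.09  1.33  0.57]
[2.04 0.6  0.71 0.45 0.77 0.14 1.72] j5 [-0.42 -0.35 -0.34 -0.32 -0.29 -0.25 -0.2 ] j6 [0.54 0.33 0.43 0.49 0.53 0.56 0.56]
40 60 [ 0.55  0.19 -0.48  1.64  0.09  1.33  0.75]
[1.95 0.65 0.7  0.48 0.65 0.22 1.39] j5 [-0.54 -0.5  -0.49 -0.47 -0.44 -0.4  -0.36] j6 [0.61 0.41 0.5  0.56 0.59 0.61 0.6 ]
40 63 [ 0.55  0.19 -0.48  1.64  0.09  1.33  0.75]
[2.01 0.65 0.71 0.51 0.76 0.25 1.52] j5 [-0.43 -0.38 -0.37 -0.35 -0.33 -0.3  -0.25] j6 [0.64 0.44 0.53 0.59 0.63 0.65 0.64]
48 60 [ 0.55  0.19 -0.49  1.64  0.09  1.33  0.88]
[1.94 0.7  0.7  0.54 0.68 0.32 1.28] j5 [-0.51 -0.47 -0.46 -0.45 -0.43 -0.4  -0.36] j6 [0.7  0.51 0.6  0.65 0.68 0.7  0.69]
48 63 [ 0.55  0.19 -0.49  1.64  0.09  1.33  0.88]
[1.99 0.69 0.71 0.56 0.78 0.34 1.39] j5 [-0.41 -0.37 -0.36 -0.35 -0.33 -0.31 -0.27] j6 [0.71 0.53 0.62 0.67 0.71 0.73 0.72]
[-97.9512125    8.21347513  36.04734273]
```

```bash
python3 - <<'E'
from s2 import *
np.set_printoptions(suppress=True,linewidth=150)
e,R,ob=T();qn=ob['joint_positions']
for head in(30,36,42):
  for pitch in(48,52,56):
    q=track(qn,e-R[:,1]*.08+np.array([0,0,.03]),R)
    q=track(q,np.array([.5297,-.1005,.36]),ori(np.radians(head),np.pi/2,1))
    o=run(q,pitch,head);mg=np.minimum(o-lo,hi-o);print(head,pitch,mg.min(0).round(2),'j5',o[:,4].round(2),'j6',o[:,5].round(2))
    # direct without going back vertical
    p=np.radians(pitch);P,M=tippose(-90,100,pitch,head)
    q=track(qn,e-R[:,1]*.08+np.array([0,0,.03]),R);q=track(q,P,M);o=run(q,pitch,head);mg=np.minimum(o-lo,hi-o);print('   direct',mg.min(0).round(2),'j5',o[:,4].round(2),'j6',o[:,5].round(2))
E
```

```text
30 48 [ 1.78  0.64  0.48  0.27 -0.35 -0.    0.41] j5 [-1.2  -1.54 -1.29 -1.19 -1.11 -1.05 -1.01] j6 [0.48 0.19 0.31 0.36 0.38 0.37 0.33]
   direct [ 1.93  0.62  0.7   0.26 -0.43  0.11  0.38] j5 [-1.25 -1.62 -1.37 -1.26 -1.17 -1.11 -1.07] j6 [0.52 0.3  0.37 0.4  0.41 0.4  0.36]
30 52 [ 1.84  0.61  0.54  0.31  0.08 -0.01  0.91] j5 [-0.99 -1.11 -1.01 -0.94 -0.87 -0.8  -0.75] j6 [0.46 0.18 0.32 0.37 0.4  0.4  0.37]
   direct [ 1.99  0.59  0.68  0.31 -0.09  0.06  0.77] j5 [-1.05 -1.28 -1.11 -1.01 -0.94 -0.87 -0.83] j6 [0.5  0.25 0.36 0.4  0.42 0.42 0.39]
30 56 [1.91 0.6  0.64 0.36 0.41 0.04 1.29] j5 [-0.77 -0.78 -0.73 -0.69 -0.63 -0.57 -0.52] j6 [0.47 0.23 0.34 0.4  0.43 0.44 0.43]
   direct [2.06 0.58 0.75 0.35 0.25 0.07 1.15] j5 [-0.84 -0.94 -0.84 -0.77 -0.71 -0.65 -0.61] j6 [0.5  0.26 0.37 0.42 0.45 0.46 0.44]
36 48 [ 1.76  0.68  0.56  0.33 -0.01  0.1   0.65] j5 [-1.06 -1.2  -1.11 -1.05 -1.   -0.95 -0.92] j6 [0.55 0.29 0.4  0.45 0.47 0.46 0.42]
   direct [ 1.92  0.66  0.73  0.32 -0.14  0.18  0.55] j5 [-1.12 -1.33 -1.2  -1.13 -1.07 -1.03 -1.  ] j6 [0.6  0.37 0.46 0.49 0.5  0.49 0.46]
36
[... 617 characters left out ...]
6 [0.63 0.39 0.49 0.53 0.55 0.55 0.51]
   direct [1.92 0.7  0.78 0.38 0.05 0.27 0.64] j5 [-1.02 -1.14 -1.06 -1.02 -0.98 -0.95 -0.92] j6 [0.68 0.46 0.55 0.58 0.59 0.59 0.55]
42 52 [1.81 0.7  0.65 0.42 0.35 0.2  0.96] j5 [-0.81 -0.84 -0.8  -0.77 -0.74 -0.71 -0.67] j6 [0.62 0.39 0.49 0.54 0.56 0.56 0.54]
   direct [1.97 0.67 0.79 0.41 0.21 0.26 0.84] j5 [-0.89 -0.98 -0.91 -0.87 -0.83 -0.79 -0.76] j6 [0.66 0.45 0.53 0.57 0.59 0.59 0.57]
42 56 [1.88 0.67 0.68 0.45 0.51 0.22 1.17] j5 [-0.68 -0.67 -0.64 -0.62 -0.59 -0.55 -0.51] j6 [0.62 0.41 0.5  0.55 0.58 0.59 0.57]
   direct [2.04 0.65 0.82 0.45 0.38 0.25 1.06] j5 [-0.76 -0.81 -0.75 -0.72 -0.68 -0.64 -0.61] j6 [0.65 0.44 0.53 0.58 0.61 0.61 0.6 ]
```

```bash
cat >> h.py <<'E'
def tg(x,z,pitch=54,head=36,y=0,sp=0):
    p=np.radians(pitch);M=ori(np.radians(head),p,1);goal(cw(x,z,y)-M[:,1]*L/1000,M)
E
python3 - <<'E'
from h import *
tg(-85,101)
E
```

```text
t 7.25 shift mm [ 10.  -43.5  53.6] rot [-0.032 -0.083  0.031]
```

Request:
apply_moves(
  commands=[1, 0, -30, 5, 0, 0, 0, 1, 0, -60, 12, 0, 0, 0, 1, 2, -90, 25, 0, -0.02, 0, 1, 5, -90, 35, -0.01, -0.04, 0.015, 1, 8, -70, 45, -0.03, -0.08, 0.03, 1, 10, -50, 53, -0.032, -0.083, 0.031, 1, 10, -43.5, 53.6, -0.032, -0.083, 0.031, 1, 10, -43.5, 53.6, -0.032, -0.083, 0.031],
)

```text
t: 8.05
eef_pos: [0.5146, -0.0917, 0.1866]
tool_rot: [-0.405, 0.207, -0.404, 0.794]
wrist_force: [-0.5, 0.2, -0.7]
gripper_width: 0.0173
```

```bash
python3 - <<'E'
from h import *
snap('wrist','w7');snap('scene','s7');print(T()[0],T()[2]['joint_positions'].round(2),tip())
tg(-85,101);tg(-56.3,61.2);tg(-30,25)
a=cv2.resize(load('s7')['im'][140:290,160:340],None,fx=4,fy=4,interpolation=cv2.INTER_CUBIC);cv2.imwrite('pics/s7c.png',np.clip(a*1.4,0,255).astype(np.uint8)[:,:,::-1])
b=cv2.resize(load('w7')['im'][60:260,170:370],None,fx=3,fy=3,interpolation=cv2.INTER_CUBIC);cv2.imwrite('pics/w7c.png',np.clip(b*1.4,0,255).astype(np.uint8)[:,:,::-1])
for n,s,o0 in(('w7',3,(170,60)),('s7',4,(160,140))):
    c=load(n);e,R,o=T();print(n,((proj(c,[e+R[:,1]*L/1000,cw(-44,61),cw(-50,61,22),cw(-50,61,-22),cw(-50,35,22),cw(-50,35,-22)])-o0)*s).round(0).tolist())
E
```

```text
[ 0.5142366  -0.09234737  0.18718959] [ 0.8   0.22 -0.41  2.19 -0.87  0.59  1.74] [-85.75456796  -0.28635588 100.99659489]
t 8.15 shift mm [-0.1  0.5  0.6] rot [ 0.001 -0.001  0.001]
t 8.15 shift mm [ 2.8 49.4  0.3] rot [ 0.001 -0.001  0.001]
t 8.15 shift mm [ 5.5 94.1  0.2] rot [ 0.001 -0.001  0.001]
w7 [[263.0, 384.0], [293.0, 348.0], [285.0, 283.0], [273.0, 412.0], [240.0, 272.0], [230.0, 394.0]]
s7 [[330.0, 263.0], [403.0, 322.0], [395.0, 299.0], [390.0, 346.0], [394.0, 333.0], [390.0, 381.0]]
```

View pics/w7c.png

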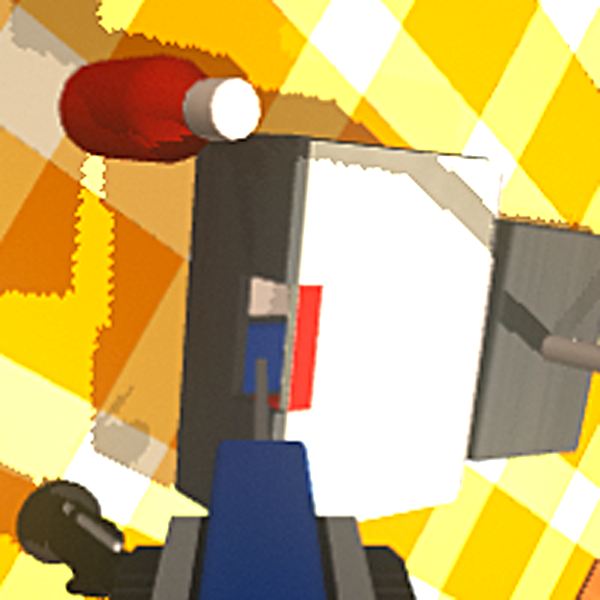

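View pics/s7c.png

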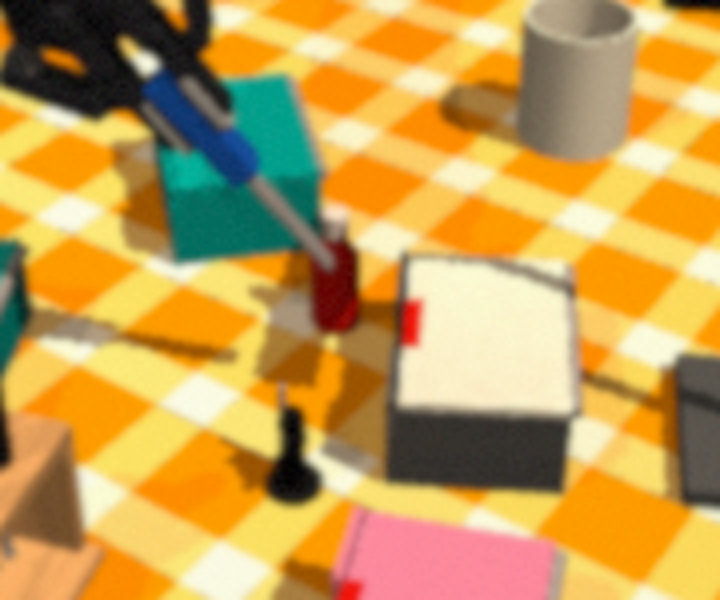

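The wrist crop shows the notch at (235-290, 277-400) beside the red strip. The blade end is at (262,358), about 8 px above where projection puts it, although the scene view agrees. I'll check for a sideways offset of the tip.

```bash
python3 - <<'E'
from h import *
e,R,o=T();c=load('w7')
cam=-c['R'].T@c['t'];print('cam in tool',(R.T@(cam-e)*1000).round(1))
print('handle shoulder pred',proj(c,[e+R[:,1]*.0315,e+R[:,1]*.0315+R[:,0]*.011,e+R[:,1]*.0315-R[:,0]*.011,e-R[:,1]*.0435,e+R[:,1]*L/1000]))
# depth at blade pixels, in tool coords
for v in range(172,212,4):
    row=[]
    for u in range(252,264):
        w=pts(c,[(u,v)])[0];t=R.T@(w-e)*1000
        if abs(t[2])<12 and t[1]<125: row.append((u,t.round(1).tolist()))
    print(v,row[len(row)//2] if row else None,len(row))
E
```

```text
cam in tool [ -73.8 -141.7   -0.7]
handle shoulder pred [[258.03946405 223.404217  ]
 [257.99321228 239.94026466]
 [258.08711413 206.25830701]
 [258.65423096 302.05101293]
 [257.76136822 187.99833764]]
172 (255, [-73.8, -141.7, -0.7]) 1
176 None 0
180 (257, [-7.0, 106.1, -0.6]) 3
184 (257, [-6.9, 94.2, -0.6]) 3
188 (257, [-7.4, 81.7, -0.6]) 4
192 (257, [-7.3, 71.9, -0.6]) 5
196 (257, [-7.2, 62.9, -0.6]) 5
200 (257, [-7.6, 53.1, -0.6]) 5
204 (257, [-7.0, 46.8, -0.6]) 5
208 (258, [-11.4, 27.3, -0.1]) 12
```

The camera only sees the blade's near edge, 7 mm off the axis, so the tip is where expected: 106 mm along, centred. I insert.

Request:
apply_moves(
  commands=[1, 1, 15, 1, 0, 0, 0, 1, 2, 30, 1, 0, 0, 0, 1, 3, 45, 1, 0, 0, 0, 1, 3.5, 58, 1, 0, 0, 0, 1, 4, 66, 1, 0, 0, 0, 1, 4, 66, 1, 0, 0, 0],
)

```text
t: 8.75
eef_pos: [0.5484, -0.0726, 0.134]
tool_rot: [-0.405, 0.207, -0.405, 0.793]
wrist_force: [-0.8, 0.4, -0.1]
gripper_width: 0.0173
```

```bash
python3 - <<'E'
from h import *
snap('wrist','w8');snap('scene','s8');print(T()[0],T()[2]['joint_positions'].round(2),tip(),T()[2]['wrist_force'])
tg(-29,25)
a=cv2.resize(load('s8')['im'][170:290,200:340],None,fx=5,fy=5,interpolation=cv2.INTER_CUBIC);cv2.imwrite('pics/s8c.png',np.clip(a*1.4,0,255).astype(np.uint8)[:,:,::-1])
b=cv2.resize(load('w8')['im'][60:260,170:370],None,fx=3,fy=3,interpolation=cv2.INTER_CUBIC);cv2.imwrite('pics/w8c.png',np.clip(b*1.4,0,255).astype(np.uint8)[:,:,::-1])
E
```

```text
[ 0.5484091  -0.07286552  0.13470348] [ 0.75  0.36 -0.46  2.17 -0.94  0.44  1.8 ] [-46.42157149  -0.55272627  48.50502124] [ 0.58785409 -0.23365146 -0.93962741]
t 8.85 shift mm [ 1.3 29.2  0.2] rot [ 0.001 -0.001  0.001]
```

View pics/w8c.png

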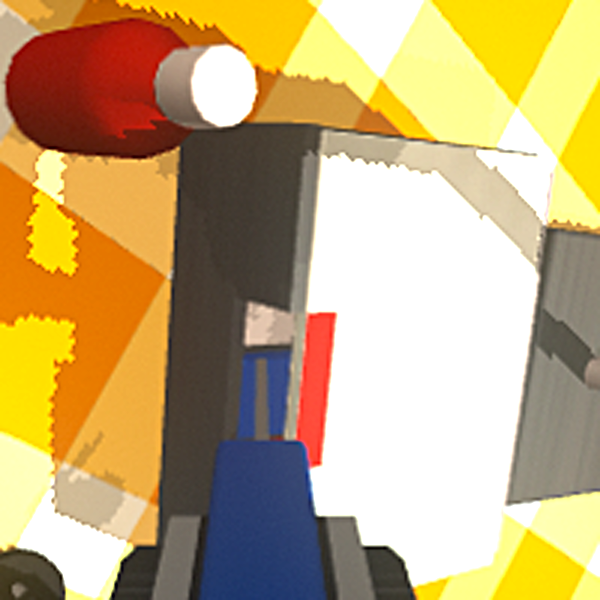

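View pics/s8c.png

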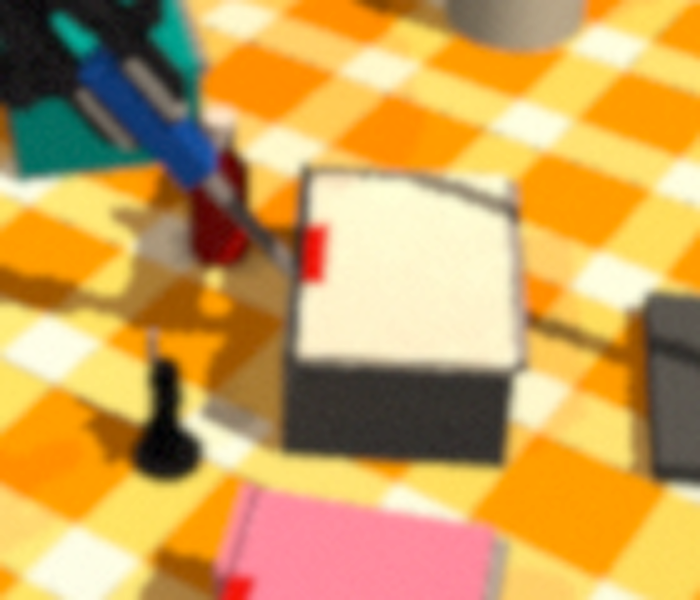

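The blade at (262,390) is inside the notch window, between the sill edge at x=240 and the lid edge at x=292. The scene crop shows it entering beside the red strip. I continue the insertion.

Request:
apply_moves(
  commands=[1, 0.5, 8, 0.2, 0, 0, 0, 1, 0.8, 15, 0.2, 0, 0, 0, 1, 1, 22, 0.2, 0, 0, 0, 1, 1.3, 29, 0.2, 0, 0, 0, 1, 1.3, 29, 0.2, 0, 0, 0],
)

```text
t: 9.35
eef_pos: [0.5632, -0.0632, 0.1105]
tool_rot: [-0.404, 0.207, -0.405, 0.794]
wrist_force: [0.0, 0.4, -0.0]
gripper_width: 0.0173
```

```bash
python3 - <<'E'
from h import *
snap('wrist','w9');print(T()[0],T()[2]['joint_positions'].round(2),tip(),T()[2]['wrist_force'],T()[2]['gripper_width'])
b=cv2.resize(load('w9')['im'][60:260,170:370],None,fx=3,fy=3,interpolation=cv2.INTER_CUBIC);cv2.imwrite('pics/w9c.png',np.clip(b*1.4,0,255).astype(np.uint8)[:,:,::-1])
for f in(.1,.2,.35,.5):
    ex,ez=50-94*np.cos(f),55+94*np.sin(f); print(f,ex,ez)
tg(-29,35);tg(-29,45);tg(-26,60)
E
```

```text
[ 0.56307251 -0.0634303   0.11087452] [ 0.74  0.43 -0.49  2.16 -0.97  0.37  1.84] [-29.02183947   0.40189513  24.67263452] [-1.0728409   0.00919928 -0.31161436] 0.017447107078073724
0.1 -43.53039153613443 64.38434116480184
0.2 -42.12625831707672 73.67491709473575
0.35 -38.30103500765361 87.23239390081243
0.5 -32.49276081769504 100.06600062879508
t 9.4 shift mm [ 0.4 -8.4  6. ] rot [ 0.001 -0.002 -0.   ]
t 9.4 shift mm [  0.4 -16.5  11.9] rot [ 0.001 -0.002 -0.   ]
t 9.4 shift mm [  0.7 -26.9  23.1] rot [ 0.001 -0.002 -0.   ]
```

View pics/w9c.png

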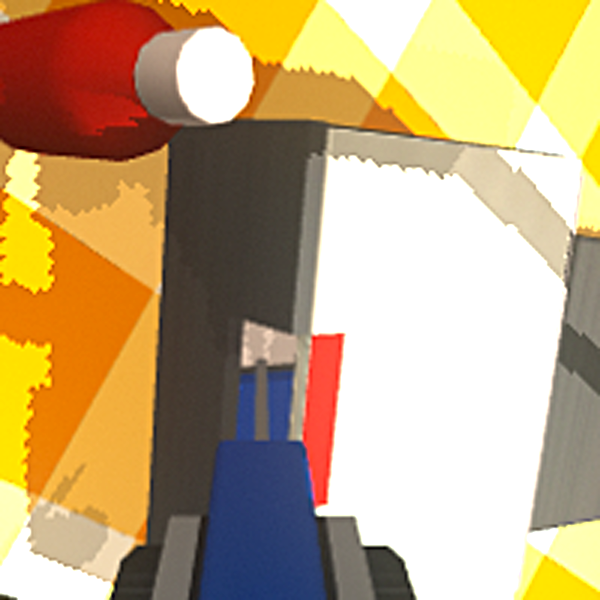

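The blade is in the notch with no contact force. I lever straight up.

Request:
apply_moves(
  commands=[1, 0.4, -4, 3, 0, 0, 0, 1, 0.4, -8.4, 6, 0, 0, 0, 1, 0.4, -12.5, 9, 0, 0, 0, 1, 0.4, -16.5, 12, 0, 0, 0, 1, 0.4, -20.5, 15, 0, 0, 0, 1, 0.4, -24.5, 18, 0, 0, 0, 1, 0.4, -24.5, 18, 0, 0, 0],
)

```text
t: 10.1
eef_pos: [0.5637, -0.0638, 0.1421]
tool_rot: [-0.405, 0.206, -0.405, 0.794]
wrist_force: [-0.8, -0.5, -1.3]
gripper_width: 0.0172
```

```bash
python3 - <<'E'
from h import *
snap('wrist','w10');snap('scene','s10');print(T()[0],T()[2]['joint_positions'].round(2),tip(),T()[2]['wrist_force'],T()[2]['gripper_width'])
a=cv2.resize(load('s10')['im'][170:290,200:340],None,fx=5,fy=5,interpolation=cv2.INTER_CUBIC);cv2.imwrite('pics/s10c.png',np.clip(a*1.4,0,255).astype(np.uint8)[:,:,::-1])
E
```

```text
[ 0.56360159 -0.06370979  0.14145983] [ 0.7   0.36 -0.44  2.14 -0.92  0.44  1.74] [-28.68498486  -0.14551229  55.26813466] [-0.5667903   1.07084978 -1.12856266] 0.01732135095851818
```

View pics/s10c.png

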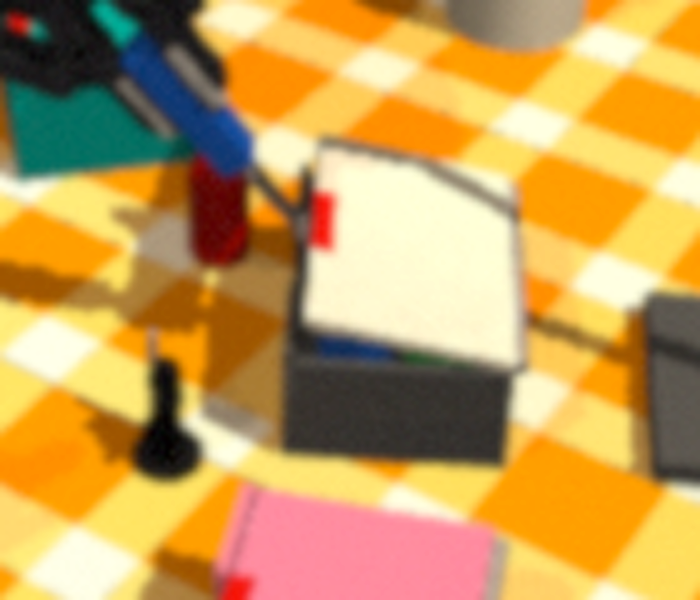

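The lid is up about 0.24 rad, with its front raised at (320,210) and the blade under the red strip. I continue along the lid's arc.

```bash
python3 - <<'E'
from h import *
for t in((-24,68),(-19,79),(-12,89),(-5,98),(2,105),(9,110.5),(16,115),(24,118.5)): tg(*t)
E
```

```text
t 10.2 shift mm [ 0.4 -7.6 11.2] rot [ 0.001 -0.001  0.   ]
t 10.2 shift mm [  0.9 -13.5  21.7] rot [ 0.001 -0.001  0.   ]
t 10.2 shift mm [  1.6 -17.5  33.2] rot [ 0.001 -0.001  0.   ]
t 10.2 shift mm [  2.3 -20.7  44.1] rot [ 0.001 -0.001  0.   ]
t 10.2 shift mm [  3.  -22.3  53.9] rot [ 0.001 -0.001  0.   ]
t 10.2 shift mm [  3.8 -22.7  62.7] rot [ 0.001 -0.001  0.   ]
t 10.2 shift mm [  4.5 -22.2  71. ] rot [ 0.001 -0.001  0.   ]
t 10.2 shift mm [  5.3 -20.4  79.5] rot [ 0.001 -0.001  0.   ]
```

Request:
apply_moves(
  commands=[1, 0.4, -7.6, 11, 0, 0, 0, 1, 0.9, -13.5, 21.5, 0, 0, 0, 1, 1.6, -17.5, 33, 0, 0, 0, 1, 2.3, -20.7, 44, 0, 0, 0, 1, 3, -22.3, 54, 0, 0, 0, 1, 3.8, -22.7, 62.5, 0, 0, 0, 1, 4.5, -22.2, 71, 0, 0, 0, 1, 5.3, -20.4, 79.5, 0, 0, 0, 1, 5.3, -20.4, 79.5, 0, 0, 0],
)

```text
t: 11.1
eef_pos: [0.61, -0.0365, 0.2051]
tool_rot: [-0.404, 0.206, -0.405, 0.794]
wrist_force: [-0.0, 0.3, -0.4]
gripper_width: 0.0169
```

```bash
python3 - <<'E'
from h import *
snap('scene','s11');print(T()[0],T()[2]['joint_positions'].round(2),tip(),T()[2]['wrist_force'],T()[2]['gripper_width'])
a=cv2.resize(load('s11')['im'][130:290,200:360],None,fx=3.7,fy=3.7,interpolation=cv2.INTER_CUBIC);cv2.imwrite('pics/s11c.png',np.clip(a*1.4,0,255).astype(np.uint8)[:,:,::-1])
for t in((34,121),(44,123),(53,123),(61,122),(67,121),(72,119),(77,118)): tg(*t)
E
```

```text
[ 0.6095225  -0.03679077  0.20474285] [ 0.56  0.3  -0.37  2.02 -0.76  0.53  1.46] [ 24.57534016   0.25285816 118.57786828] [ 1.20852097 -0.6180985  -0.10763663] 0.017326555177032972
t 11.15 shift mm [1.2 3.5 9. ] rot [ 0.    -0.001 -0.   ]
t 11.15 shift mm [ 2.3  7.8 18.2] rot [ 0.    -0.001 -0.   ]
t 11.15 shift mm [ 3.2 13.  25.4] rot [ 0.    -0.001 -0.   ]
t 11.15 shift mm [ 4.  18.5 31.3] rot [ 0.    -0.001 -0.   ]
t 11.15 shift mm [ 4.7 22.8 35.5] rot [ 0.    -0.001 -0.   ]
t 11.15 shift mm [ 5.2 27.4 38.4] rot [ 0.    -0.001 -0.   ]
t 11.15 shift mm [ 5.7 31.1 41.8] rot [ 0.    -0.001 -0.   ]
```

View pics/s11c.png

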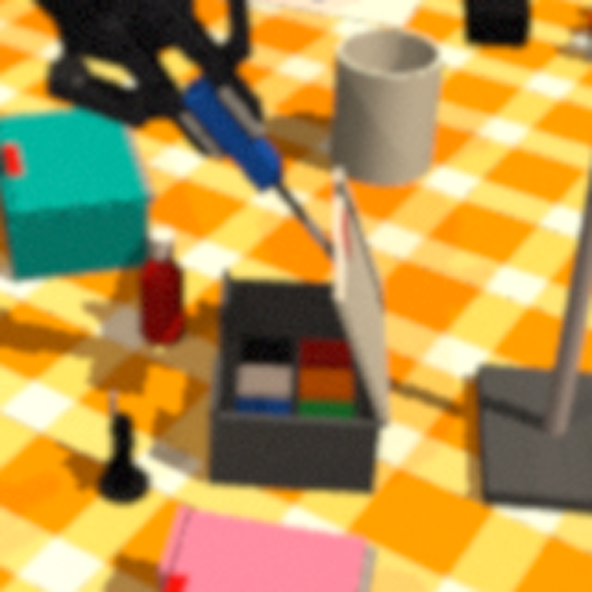

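The lid stands about 1.2 rad (top edge at (340,180)) with the blade tip on its underside at (333,245). Now the final push.

Request:
apply_moves(
  commands=[1, 1.2, 3.5, 9, 0, 0, 0, 1, 2.3, 7.8, 18, 0, 0, 0, 1, 3.2, 13, 25.5, 0, 0, 0, 1, 4, 18.5, 31, 0, 0, 0, 1, 4.7, 23, 35.5, 0, 0, 0, 1, 5.2, 27.4, 38.5, 0, 0, 0, 1, 5.2, 27.4, 38.5, 0, 0, 0],
)

```text
t: 11.85
eef_pos: [0.6511, -0.0127, 0.2049]
tool_rot: [-0.404, 0.206, -0.404, 0.794]
wrist_force: [0.7, -0.4, -0.2]
gripper_width: 0.017
```

```bash
python3 - <<'E'
from h import *
snap('scene','s12');snap('wrist','w12');print(T()[0],T()[2]['joint_positions'].round(2),tip(),T()[2]['wrist_force'],T()[2]['gripper_width'])
a=cv2.resize(load('s12')['im'][110:290,200:380],None,fx=3.3,fy=3.3,interpolation=cv2.INTER_CUBIC);cv2.imwrite('pics/s12c.png',np.clip(a*1.4,0,255).astype(np.uint8)[:,:,::-1])
for t in((75,118.5),(78,118),(82,117)): tg(*t)
E
```

```text
[ 0.65071085 -0.01318827  0.20502043] [ 0.47  0.35 -0.35  1.95 -0.69  0.5   1.35] [ 72.02851387   0.12976449 118.84462305] [ 0.33848111  0.02855007 -0.8808613 ] 0.01714520185942549
t 11.95 shift mm [0.4 2.  2.2] rot [ 0.    -0.001 -0.   ]
t 11.95 shift mm [0.7 4.2 4.3] rot [ 0.    -0.001 -0.   ]
t 11.95 shift mm [1.1 7.3 6.9] rot [ 0.    -0.001 -0.   ]
```

View pics/s12c.png

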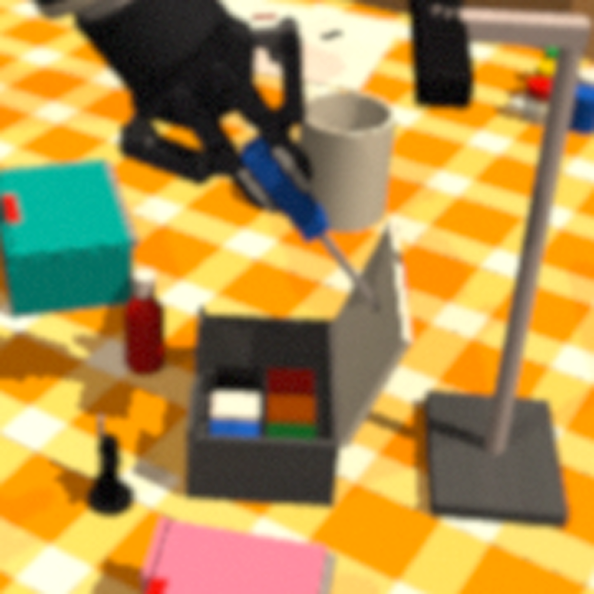

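The lid leans back past vertical, but there is no stop force yet. I push on in small steps.

Request:
apply_moves(
  commands=[1, 0.2, 1, 1, 0, 0, 0, 1, 0.4, 2, 2.2, 0, 0, 0, 1, 0.6, 3, 3.2, 0, 0, 0, 1, 0.7, 4.2, 4.3, 0, 0, 0, 1, 0.7, 4.2, 4.3, 0, 0, 0],
)

```text
t: 12.45
eef_pos: [0.6551, -0.0125, 0.2047]
tool_rot: [-0.405, 0.207, -0.405, 0.793]
wrist_force: [-29.8, -14.9, 26.9]
gripper_width: 0.0169
```

```bash
python3 - <<'E'
from h import *
print(tip(),T()[2]['wrist_force'],T()[2]['gripper_width'])
for t in((78,118),(82,117),(86,115)): tg(*t)
E
```

```text
[ 76.07741245  -1.72510957 118.39234799] [-29.77488534 -14.85618049  26.88849835] 0.01688238298973238
t 12.45 shift mm [-1.4  1.5  1.3] rot [ 0.002 -0.002  0.001]
t 12.45 shift mm [-1.   4.7  3.9] rot [ 0.002 -0.002  0.001]
t 12.45 shift mm [-0.5  8.6  6. ] rot [ 0.002 -0.002  0.001]
```

The wrist force is 43 N, about 33 N of it horizontal along the case axis, so the lid is on its stop. I back off.

```bash
python3 - <<'E'
from h import *
for t in((70,121),(50,130),(0,170)): tg(*t)
E
```

```text
t 12.45 shift mm [-2.2 -5.6 -3.4] rot [ 0.002 -0.002  0.001]
t 12.45 shift mm [ -4.2 -24.5 -14.2] rot [ 0.002 -0.002  0.001]
t 12.45 shift mm [ -9.3 -86.1 -31. ] rot [ 0.002 -0.002  0.001]
```

Request:
apply_moves(
  commands=[1, -1, -2, -2, 0, 0, 0, 1, -2, -6, -4, 0, 0, 0, 1, -3, -15, -9, 0, 0, 0, 1, -4, -25, -14, 0, 0, 0, 1, -6, -45, -20, 0, 0, 0, 1, -8, -65, -26, 0, 0, 0, 1, -9, -86, -31, 0, 0, 0, 1, -9, -86, -31, 0, 0, 0],
)

```text
t: 13.25
eef_pos: [0.5878, -0.0514, 0.2581]
tool_rot: [-0.405, 0.206, -0.407, 0.793]
wrist_force: [0.9, 0.4, -0.3]
gripper_width: 0.0173
```

```bash
python3 - <<'E'
from h import *
snap('scene','s13');snap('wrist','w13');print(tip(),T()[0],T()[2]['joint_positions'].round(2),T()[2]['wrist_force'],T()[2]['gripper_width'])
a=cv2.resize(load('s13')['im'][90:290,180:380],None,fx=3,fy=3,interpolation=cv2.INTER_CUBIC);cv2.imwrite('pics/s13c.png',np.clip(a*1.4,0,255).astype(np.uint8)[:,:,::-1])
# lid underside plane from scene depth
c=load('s13');V,U=np.mgrid[90:290,180:380];q=np.c_[U.ravel(),V.ravel()];w=np.array([wc(p) for p in pts(c,q)])
k=(w[:,0]>53)&(w[:,0]<100)&(abs(w[:,1])<60)&(w[:,2]>70)&(w[:,2]<145);print(k.sum())
A=np.polyfit(w[k][:,2],w[k][:,0],1);print('lid angle',np.pi/2+np.arctan(A[0]),(w[k][:,0]-np.polyval(A,w[k][:,2])).std())
E
```

```text
[ -0.23086265  -0.91879194 170.36156609] [ 0.58852682 -0.04990914  0.25659581] [ 0.57  0.19 -0.33  2.02 -0.72  0.65  1.4 ] [-0.21290921  0.35909824 -0.55442168] 0.016946890444782665
639
lid angle 1.9383751382491523 1.1960272701550825
```

View pics/s13c.png

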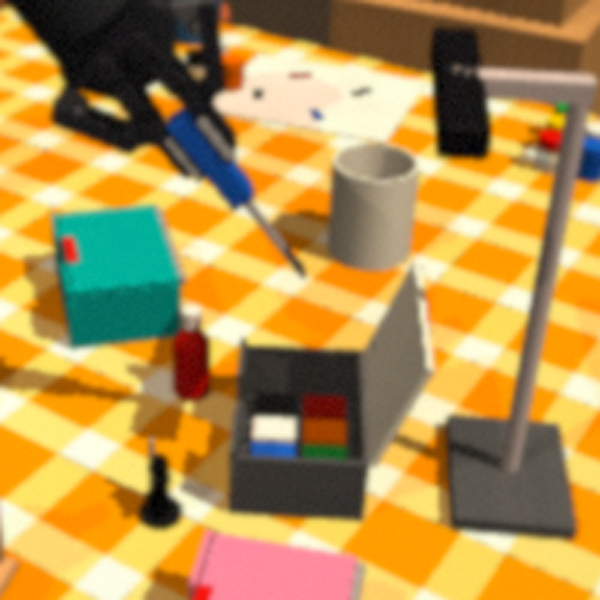

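View pics/w13.png

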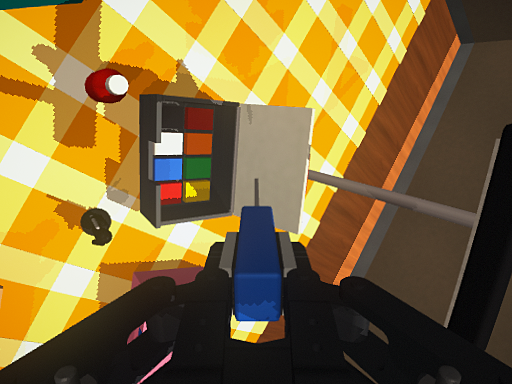

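The lid holds at about 1.92 rad and stays there after the blade has left. The pot at (373,205) in the crop is undisturbed. Next I plan the pot placement.

```bash
cat > s4.py <<'E'
from sim import *
def pot_ori(head,tilt):
    M=ori(np.radians(head),np.pi/2,1); return M@Rn.from_rotvec([0,0,np.radians(tilt)]).as_matrix()
P0=np.array([.536,.299,0])
def pot_tcp(head,tilt,tz,off,P=P0):
    """tip at offset off (mm) along horizontal x of heading frame"""
    M=pot_ori(head,tilt);X=ori(np.radians(head),np.pi/2,1)[:,0]
    t=P+X*off/1000+np.array([0,0,tz/1000]); return t-M[:,1]*L/1000,M
if __name__=='__main__':
    np.set_printoptions(suppress=True)
    M=pot_ori(30,15);print(M.round(2))
    for head in(20,36,60):
      for tilt in(15,-15):
        q=T()[2]['joint_positions'];q=track(q,np.array([.48,.1,.38]),ori(np.radians(head),np.pi/2,1));o=[q]
        off=-18 if pot_ori(head,tilt)[:,1]@ori(np.radians(head),np.pi/2,1)[:,0]<0 else 18
        for tz in(150,10):
            p,M=pot_tcp(head,tilt,tz,off);q=track(q,p,M);o.append(q)
        print(head,tilt,off,p.round(3));print(np.array(o).round(2),np.minimum(np.array(o)-lo,hi-np.array(o)).min(0).round(2))
E
python3 s4.py; python3 - <<'E'
from h import *
goal([.48,.1,.38],ori(np.radians(36),np.pi/2,1))
E
```

```text
[[ 0.48 -0.13  0.87]
 [-0.84  0.22  0.5 ]
 [-0.26 -0.97  0.  ]]
20 15 -18 [0.539 0.29  0.113]
[[ 0.16  0.08 -0.45  1.72  0.04  1.35  0.05]
 [-0.01  0.42 -0.53  1.64 -0.06  1.1  -0.13]
 [-0.04  0.58 -0.5   1.76  0.    0.83 -0.12]] [2.65 0.47 0.74 0.81 1.13 0.64 2.69]
20 -15 18 [0.533 0.308 0.113]
[[ 0.16  0.08 -0.45  1.72  0.04  1.35  0.05]
 [-0.32  0.47 -0.52  1.57  0.48  1.32 -0.61]
 [-0.36  0.62 -0.47  1.68  0.58  1.09 -0.74]] [2.45 0.47 0.75 0.85 1.23 0.65 2.08]
36 15 -18 [0.542 0.291 0.113]
[[ 0.17  0.08 -0.46  1.72  0.04  1.35  0.33]
 [-0.02  0.47 -0.54  1.57 -0.03  1.19  0.12]
 [-0.05  0.62 -0.5   1.69  0.03  0.93  0.13]] [2.64 0.47 0.73 0.85 1.16 0.65 2.49]
36 -15 18 [0.53  0.307 0.113]
[[ 0.17  0.08 -0.46  1.72  0.04  1.35  0.33]
 [-0.3   0.43 -0.54  1.63  0.5   1.23 -0.37]
 [-0.35  0.58 -0.48  1.75  0.62  1.   -0.51]] [2.46 0.47 0.73 0.82 1.23 0.65 2.31]
60 15 -18 [0.544 0.294 0.113]
[[ 0.19  0.08 -0.48  1.72  0.04  1.35  0.74]
 [-0.06  0.53 -0.55  1.48  0.04  1.32  0.47]
 [-0.08  0.67 -0.51  1.6   0.1   1.07  0.47]] [2.62 0.47 0.72 0.85 1.23 0.65 2.08]
60 -15 18 [0.528 0.304 0.113]
[[ 0.19  0.08 -0.48  1.72  0.04  1.35  0.74]
 [-0.25  0.36 -0.56  1.72  0.5   1.09  0.04]
 [-0.32  0.52 -0.49  1.84  0.67  0.86 -0.14]] [2.49 0.47 0.71 0.73 1.23 0.65 2.08]
t 13.35 shift mm [-184.9 -100.2   72.4] rot [-0.627 -0.002  0.002]
```

Request:
apply_moves(
  commands=[1, -15, -40, 5, 0, 0, 0, 1, -40, -75, 15, -0.1, 0, 0, 1, -65, -95, 25, -0.2, 0, 0, 1, -90, -100, 35, -0.3, 0, 0, 1, -115, -100, 45, -0.4, 0, 0, 1, -140, -100, 55, -0.5, 0, 0, 1, -165, -100, 65, -0.6, 0, 0, 1, -185, -100, 72, -0.627, 0, 0, 1, -185, -100, 72, -0.627, 0, 0, 1, -185, -100, 72, -0.627, 0, 0],
)

```text
t: 14.35
eef_pos: [0.4799, 0.1005, 0.379]
tool_rot: [0.63, -0.321, 0.322, -0.63]
wrist_force: [0.3, -0.2, -0.2]
gripper_width: 0.017
```

```bash
python3 - <<'E'
from h import *
print(T()[0],T()[2]['dq'].round(3))
snap('wrist','w14')
c=load('w14');V,U=np.mgrid[0:384,0:512];q=np.c_[U.ravel(),V.ravel()];w=pts(c,q)
k=(abs(w[:,2]-.1)<.004)&(np.linalg.norm(w[:,:2]-[.536,.299],axis=1)<.06);W=w[k];print(k.sum(),cv2.minEnclosingCircle((W[:,:2]*1000).astype(np.float32)),W.mean(0))
t=load('top0');V,U=np.mgrid[170:230,120:190];q=np.c_[U.ravel(),V.ravel()];w=pts(t,q);k=(abs(w[:,2]-.1)<.006)&(np.linalg.norm(w[:,:2]-[.536,.299],axis=1)<.06);W=w[k];print(k.sum(),cv2.minEnclosingCircle((W[:,:2]*1000).astype(np.float32)),W.mean(0))
E
```

```text
[0.47990818 0.10049422 0.37897312] [ 0.022 -0.008  0.023  0.008  0.002 -0.002  0.008]
724 ((535.677734375, 297.8924865722656), 42.24610900878906) [0.53519684 0.29870762 0.09892677]
144 ((531.4029541015625, 298.0152893066406), 42.3093147277832) [0.53213467 0.29786885 0.09923296]
```

View pics/w14.png

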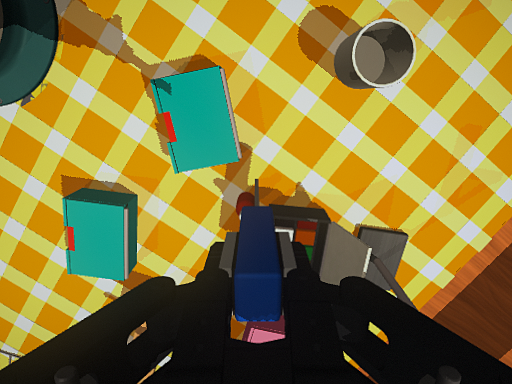

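The pot rim at (380,52) in the wrist view measures (0.5355, 0.298), radius 42 mm, height 0.099 m. I move above it with a 15° lean.

```bash
python3 - <<'E'
from s4 import *
P=np.array([.535,.298,0])
for tz in(150,): goal(*pot_tcp(36,15,tz,-18,P))
E
```

```text
t 14.4 shift mm [-119.1  126.1  160.8] rot [-0.    -0.003  0.262]
```

Request:
apply_moves(
  commands=[1, -20, 15, 27, 0, 0, 0.05, 1, -40, 30, 54, 0, 0, 0.1, 1, -60, 50, 81, 0, 0, 0.15, 1, -80, 70, 108, 0, 0, 0.2, 1, -100, 95, 135, 0, 0, 0.262, 1, -119, 126, 161, 0, 0, 0.262, 1, -119, 126, 161, 0, 0, 0.262, 1, -119, 126, 161, 0, 0, 0.262],
)

```text
t: 15.2
eef_pos: [0.5409, 0.2897, 0.2519]
tool_rot: [-0.582, 0.402, -0.237, 0.666]
wrist_force: [0.5, 0.8, -0.1]
gripper_width: 0.017
```

```bash
python3 - <<'E'
from s4 import *
P=np.array([.535,.298,0])
snap('scene','s15');e,R,o=T();print(e+R[:,1]*L/1000)
a=cv2.resize(load('s15')['im'][60:200,230:380],None,fx=4,fy=4,interpolation=cv2.INTER_CUBIC);cv2.imwrite('pics/s15c.png',np.clip(a*1.4,0,255).astype(np.uint8)[:,:,::-1])
for tz in(60,14,10): goal(*pot_tcp(36,15,tz,-18,P))
E
```

```text
[0.52518632 0.31157616 0.15005257]
t 15.25 shift mm [22.1 87.3  0.1] rot [-0.001 -0.004  0.001]
t 15.25 shift mm [3.400e+01 1.318e+02 1.000e-01] rot [-0.001 -0.004  0.001]
t 15.25 shift mm [3.500e+01 1.356e+02 1.000e-01] rot [-0.001 -0.004  0.001]
```

View pics/s15c.png

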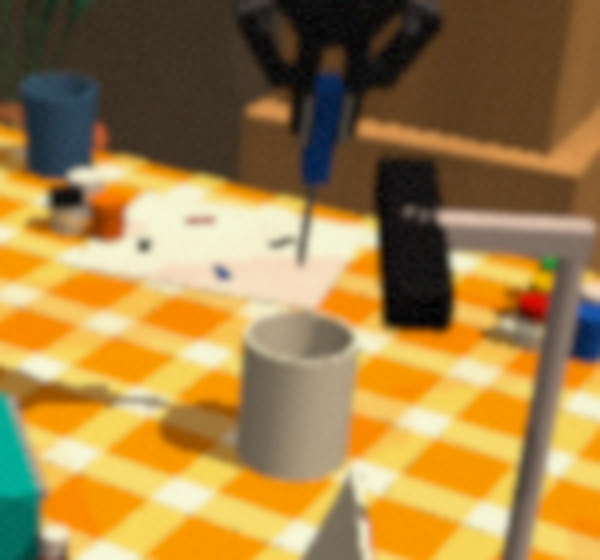

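The tip at (300,265) hangs above the pot mouth at (300,335). I lower it.

Request:
apply_moves(
  commands=[1, 6, 25, 0, 0, 0, 0, 1, 12, 50, 0, 0, 0, 0, 1, 18, 72, 0, 0, 0, 0, 1, 24, 94, 0, 0, 0, 0, 1, 29, 112, 0, 0, 0, 0, 1, 32, 124, 0, 0, 0, 0, 1, 34, 132, 0, 0, 0, 0, 1, 34, 132, 0, 0, 0, 0, 1, 34, 132, 0, 0, 0, 0],
)

```text
t: 16.15
eef_pos: [0.541, 0.2903, 0.1175]
tool_rot: [-0.582, 0.401, -0.238, 0.666]
wrist_force: [-0.0, 0.4, -0.1]
gripper_width: 0.017
```

```bash
python3 - <<'E'
from s4 import *
e,R,o=T();print(e+R[:,1]*L/1000,o['wrist_force'])
snap('scene','s16')
a=cv2.resize(load('s16')['im'][60:200,230:380],None,fx=4,fy=4,interpolation=cv2.INTER_CUBIC);cv2.imwrite('pics/s16c.png',np.clip(a*1.4,0,255).astype(np.uint8)[:,:,::-1])
E
```

```text
[0.52499803 0.31265434 0.01463873] [-0.02750477  0.43163057 -0.09285678]
```

View pics/s16c.png

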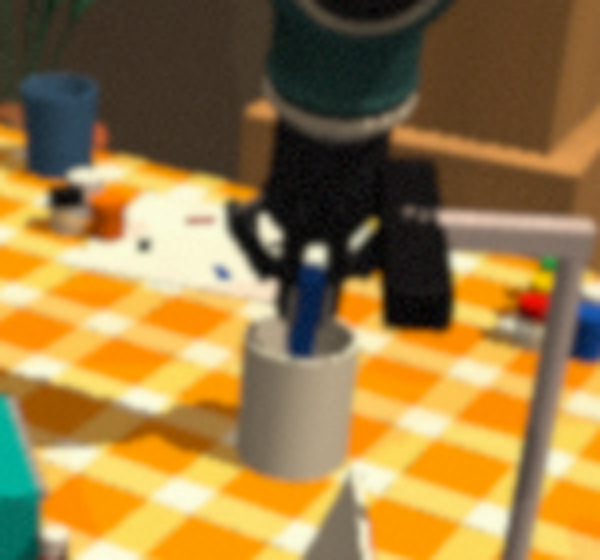

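Request:
apply_moves(
  commands=[1, 1, 4, 0, 0, 0, 0, 1, 1, 4, 0, 0, 0, 0, 0.3, 1, 4, 0, 0, 0, 0, 0, 1, 4, 0, 0, 0, 0, -0.4, 1, 4, 0, 0, 0, 0, -0.8, 1, 4, 0, 0, 0, 0, -1, 1, 4, 0, 0, 0, 0, -1, 1, 4, 0, 0, 0, 0],
)

```text
t: 17.0
eef_pos: [0.541, 0.2905, 0.1136]
tool_rot: [-0.582, 0.401, -0.238, 0.666]
wrist_force: [0.2, -0.2, -0.2]
gripper_width: 0.0857
```

```bash
python3 - <<'E'
from h import *
e,R,o=T();print(e,o['wrist_force'],o['gripper_width'])
snap('scene','s17');snap('wrist','w17')
a=cv2.resize(load('s17')['im'][60:200,230:380],None,fx=4,fy=4,interpolation=cv2.INTER_CUBIC);cv2.imwrite('pics/s17c.png',np.clip(a*1.4,0,255).astype(np.uint8)[:,:,::-1])
E
```

```text
[0.54102341 0.29048583 0.11356232] [ 0.16870365 -0.15153598 -0.21777855] 0.08572019388736923
```

View pics/s17c.png

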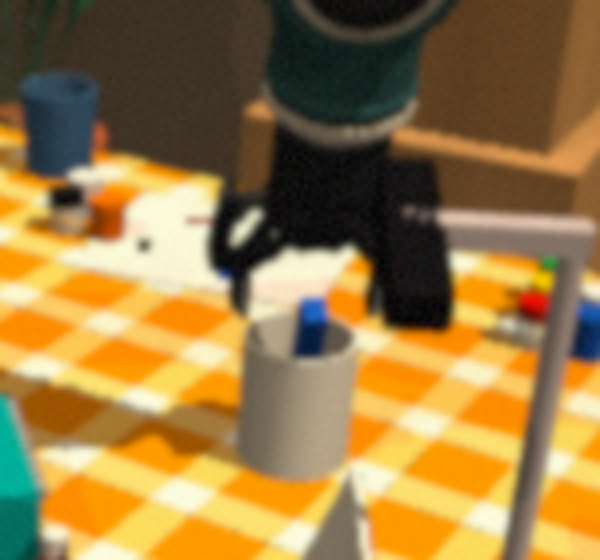

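View pics/w17.png

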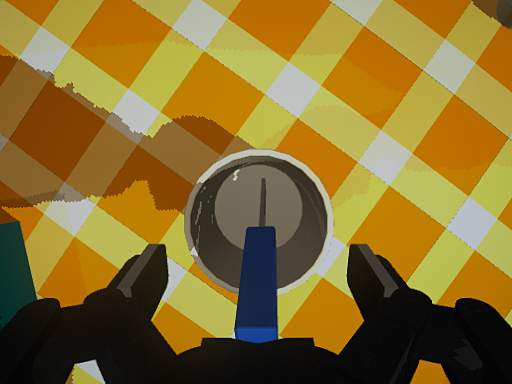

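Released. The knife stands in the pot with the blade on the floor at (263,200), leaning on the rim between the open fingers. I retract straight back.

Request:
apply_moves(
  commands=[-1, 0, -15, 0, 0, 0, 0, -1, 0, -35, 0, 0, 0, 0, -1, 0, -60, 0, 0, 0, 0, -1, 0, -90, 0, 0, 0, 0, -1, 0, -125, 0, 0, 0, 0, -1, -20, -160, -30, 0, 0, 0, -1, -50, -180, -60, 0, 0, 0, -1, -80, -190, -100, 0, 0, 0, -1, -80, -190, -100, 0, 0, 0, -1, -80, -190, -100, 0, 0, 0],
)

```text
t: 18.1
eef_pos: [0.4429, 0.2547, 0.3193]
tool_rot: [-0.582, 0.4, -0.239, 0.667]
wrist_force: [1.1, -0.3, 0.4]
gripper_width: 0.0855
```

```bash
python3 - <<'E'
from h import *
e,R,o=T();print(e,o['wrist_force'],o['t'])
snap('scene','s18');snap('top','t18')
c=load('s18');V,U=np.mgrid[90:290,180:380];q=np.c_[U.ravel(),V.ravel()];w=np.array([wc(p) for p in pts(c,q)])
k=(w[:,0]>53)&(w[:,0]<100)&(abs(w[:,1])<60)&(w[:,2]>70)&(w[:,2]<145);A=np.polyfit(w[k][:,2],w[k][:,0],1);print('lid',np.pi/2+np.arctan(A[0]))
a=cv2.resize(c['im'][60:350,80:400],None,fx=2,fy=2,interpolation=cv2.INTER_CUBIC);cv2.imwrite('pics/s18c.png',np.clip(a*1.4,0,255).astype(np.uint8)[:,:,::-1])
t=load('t18');V,U=np.mgrid[170:230,120:190];q=np.c_[U.ravel(),V.ravel()];w=pts(t,q);k=(abs(w[:,2]-.1)<.006)&(np.linalg.norm(w[:,:2]-[.532,.298],axis=1)<.06);print(k.sum(),cv2.minEnclosingCircle((w[k][:,:2]*1000).astype(np.float32)))
E
```

```text
[0.44288856 0.25469051 0.31927209] [ 1.14466561 -0.30404301  0.42014884] 18.1
lid 1.940091543227221
0 ((0.0, 0.0), 0.0)
```

View pics/s18c.png

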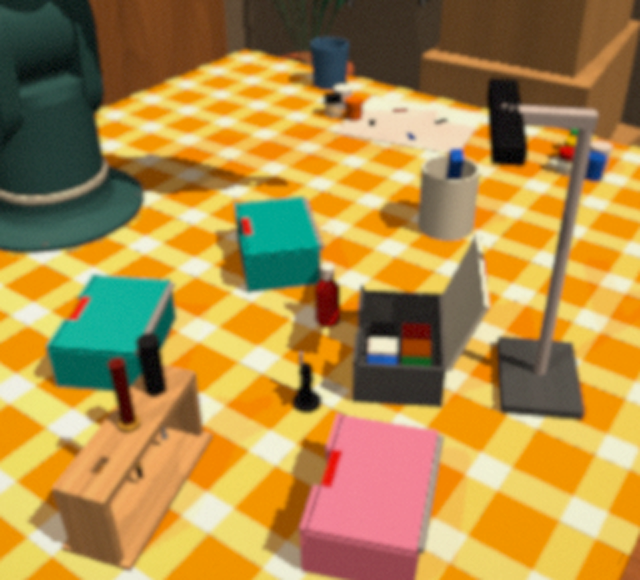

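View pics/t18.png

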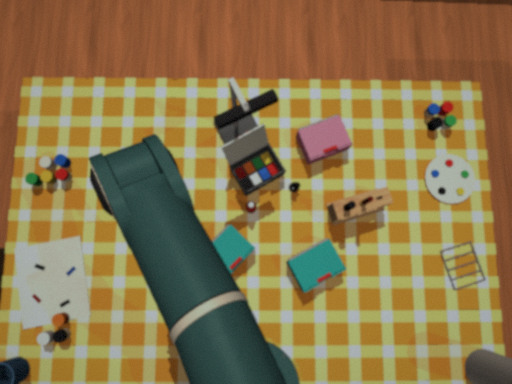

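The scene view shows the knife in the pot at (455,165), the lid open at (465,300), and the two other tools in the rack. The figure at (306,390) and the bottle at (327,295) are standing. The top view hides the pot behind the arm. I hand in.

```bash
python3 - <<'E'
from h import *
a,b=load('scene0'),load('s18')
for n,(u,v,r) in dict(pot=(304,170,14),fig=(233,252,16),bottle=(243,210,14)).items():
    d=np.abs(a['im'][v-r:v+r,u-r:u+r].astype(int)-b['im'][v-r:v+r,u-r:u+r]).mean();print(n,d)
print(bot.sign_off())
E
```

```text
pot 3.07312925170068
fig 3.3883463541666665
bottle 2.4043367346938775
the job is handed in; nothing more can be done
None
```

The job is done and handed in at about 18 s of the 64 s allowed. I took the blue-handled knife from the rack and levered the white-lidded case open through the notch with the blade. I then pushed the lid back until it hit its stop, where the wrist force reached 43 N. The knife went blade down into the rinse pot and was released, and the gripper was backed off.

**Last checks**
- **Lid:** it measured about 1.94 rad in the final picture, against a stop of 1.92 rad, and was still open after the arm left. Only the blade was brought to the lid.
- **Knife:** it stands blade down in the pot, leaning on the rim.
- **Other things:** the pot, figure and bottle look the same as at the start in the scene camera, and both other tools are still in the rack.

**What failed or disagreed**
- **Insertion attempt:** the first approach at 45° ran into a joint limit. I pulled back without contact and went in at 54° with the arm bent the other way.
- **Cameras:** the top and wrist views disagreed by about 4 mm, so I went by the wrist view.
- **Pot check:** the last measurement of the pot from the top camera failed because the arm was in the way. That it has not moved rests on the scene picture alone.

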